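# Lock the tube carrier onto the mixer with the ball-lock pin

## Task

Get the tube mixer ready to run: slide the tube carrier smoothly in along its rails until it is fully home against its stop, then lock it with the T-handled ball-lock pin from the grey parking block. Put the pin down through the bridge, the carrier's tongue and the platform, pressing its button so that the balls draw in, until its flange sits flat on the bridge, then let the button spring back out so that the balls lock underneath. Do not force the pin, and leave the other things where they are.

Things in the scene. Friction and masses are not known exactly. Their poses are not given: they have to be found in the camera images.
- mixer: Tube mixer, standing still: white housing 240 (x) x 280 (y) x 72 mm, above it an aluminium platform whose top is 108 mm over the table. Origin: centre of its underside; z up, +y is the way the carrier slides home. The carrier's tube rack lies 75 to 175 mm towards -y of the pin hole when home; tubes reach 195 mm. The pin passes bridge (8 mm), tongue slot (10) and platform plate (8).
- bridge_mid (a point): Where the mouth of the pin hole (17.6 mm wide, in the top of the steel bridge, 126 mm over the table) lies with the platform centred; axes as the mixer's. The platform, with bridge and carrier, was left stopped and held anywhere on its small orbit: the true hole is up to 4.5 mm away in x and in y. See or feel for it. Bridge 72 (x) x 46 (y) mm.
- carrier_tab (a point): Point on the middle plane of the carrier's upright pull tab (plate 60 mm along x, 10 mm thick along y; top edge 15 mm above this point, foot 35 mm below). Axes as the mixer's. Free on its -y side; 30 mm free on its +y side, then the tube rack. When home it is about 210 mm towards -y of the hole and some 20 mm to +x.
- carrier (a joint): How far the tube carrier is drawn out, in m: 0 is home with the holes in line, grows towards the mixer's -y. About 3 N of friction; it stays where left. The firm stop is near -0.001: 1 mm of play past exact alignment, small enough for the pin to pass.
- pin_handle (a point): Centre of the ball-lock pin's T-bar: 56 mm long along x, 13 mm wide along y, 14 mm high. z is the pin's axis, up to the button. Button 14 mm wide on top, its top 18 mm above this point when out. Below: neck 17 mm wide, then the flange. Pin mass about 0.15 kg, 89 mm long in all.
- pin_shoulder (a point): Centre of the underside of the pin's flange (34 mm wide, 5 mm thick), 23 mm below the T-bar's centre; same axes. Below it: 16 mm shank; four balls 28 to 34 mm down, 22.5 mm over the balls when out; blunt nose to 48 mm down, its end bevelled to 14 mm. Balls out, it stands in the hole on them, nose in, flange 34 mm above the bridge. Locked: flange on the bridge, balls 2 mm below the platform.
- pin_button (a joint): How far the pin's button is pressed in, in m: 0 out (balls out), 0.008 fully in, balls flush from 0.007. A spring returns it: 3 N starts it, 6.6 N holds it fully in. Inside a hole the balls cannot come out and the button stays in. Pressing straight down on it first draws the balls in, then pushes the pin along; about 10 N is enough.
- holder: Grey plastic parking block 200 (x) x 60 (y) x 52 mm, standing still; origin: centre of its underside. Three sockets 27 mm wide, 50 mm deep, in a row along x, 65 mm apart, one at the centre. The ball-lock pin hangs loose in one by its flange, T-bar roughly along the row; the others hold a plain dowel and a hex driver.
- dowel_flange (a point): Underside centre of the flange of the plain dowel (ball knob 26 mm wide, no button, top 40 mm above this): a bystander in the parking block.
- hexdriver_flange (a point): Underside centre of the flange of the hex driver (black round handle 24 mm wide, top 74 mm above this): a bystander in the parking block.
- bottle_a: White bottle, 68 mm wide, 150 mm high, a bystander; origin at its underside.
- bottle_b: White jar, 60 mm wide, 130 mm high, a bystander; origin at its underside.
- tip_box: Pale closed pipette-tip box, 122 x 85 x 58 mm, a bystander; origin at its underside.
- vial: Small white capped vial, 26 mm wide, 54 mm high, a bystander; origin at its underside.
- marker: Grey marker pen lying on the bench, 125 x 14 x 14 mm, long along its x, a bystander; origin at the middle of its underside.
Things that resemble listed ones, but are neither listed nor needed, are in the scene too. What is shaped like the part that bears pin_handle but black or purple is not meant.

How it is judged:
On the way, in this order (a step that is already met when the one before it is completed fails the run):
1. the tube carrier is home (value of joint carrier below 0.002 m), for 0.2 s.
2. the pin is fully down through the bridge, its flange on the bridge (z of pin_shoulder in the frame of bridge_mid below 0.003 m and horizontal distance between pin_shoulder and bridge_mid below 0.009 m and angle between the z axis of pin_shoulder and the z axis of bridge_mid, either way round below 0.12 rad), for 0.1 s.
At the end, for the whole second after the job is handed in: The carrier is within 2 mm of home, the pin is upright in the hole (within 0.12 rad, 9 mm of the bridge's middle) with its flange within 3 mm of the bridge's top, and its button is back out (less than 1.5 mm in), so the balls lock under the platform (all of step 2 and z of pin_shoulder in the frame of bridge_mid above -0.003 m and value of joint carrier below 0.002 m and value of joint pin_button below 0.0015 m); the robot touches nothing.
It fails at once if the pin was forced: more than 45 N against the mixer (bridge, platform or carrier) (contact force between pin and mixer above 45 N).
It fails at once if the carrier was slammed (faster than 0.35 m/s) (velocity of joint carrier below -0.35 m/s).
It fails at once if a bystander was moved more than 30 mm (distance of any of dowel_flange, hexdriver_flange, bottle_a, bottle_b, tip_box, vial, marker from where it was at the start of the episode above 0.03 m).
It also fails if it takes over 72 s, if anything falls off the work surface, if the arm or the gripper's body presses on something with over 40 N, if the wrist force passes 120 N, or if a joint passes its speed limit or range.

## Robot

A 6-joint arm with a two-finger parallel gripper is mounted at the origin on the work surface. World frame = base frame: x ahead of the robot, y to its left, z up, the work surface at z = 0. Lengths are in m, angles in rad, forces in N, time in s.
With the tool pointing down it reaches from about 0.3 to 0.775 m from the base axis. Payload 14.6 kg.
Tool frame: the origin (TCP) lies on the centre line of the jaws, within the pads' length; the fingertips stand 17 mm ahead of it and the grasp point (between the pads) lies 2 mm behind it (tip_extent is the distance from the TCP to the fingertips, in m); z points along the fingers, x is the direction in which the jaws open and shut, and the axes are right-handed (so a half turn about z gives the same grasp; the last joint's range is limited). The gripper opens to 94 mm and grips with 3 to 60 N. Pads are 16 mm wide; open, the fingers measure 119 mm over their backs; the gripper's body (75 mm by 177 mm) begins 78 mm behind the grasp point.
Start: joints at [-0.067, 0.3, 1.521, -0, 1.321, -0.067], TCP at [0.55, -0, 0.183] pointing down, gripper open.
Joint ranges: [-3.03, 3.03], [-0.79, 2.21], [0.23, 2.52], [-1.04, 4.18], [0, 3.07], [-2.55, 2.55]. Speed limits (rad/s): [2.22, 2.22, 2.57, 3.14, 3.14, 3.14].

## Interface

Orientations are given as a unit quaternion [x, y, z, w].
In Python, from station import * gives the robot as it stands.
- The arm moves only by the tool drive_tool, never from a script. Its arguments are lists of equal length, an entry for each row: "delta_pos": the shift along the tool's x, y, z scaled (see below), a list of three; "roll": the turn about the tool's z scaled (see below). A call has 1 to 12 rows; each row shifts and turns the commanded pose from where the row before left it, along the tool's axes as they then stand; what a row does not reach is not made up. The controller multiplies each number of a shift by 400 mm and each number of a turn by pi/2 rad. A row lasts 1/10 s, in which the tool goes at most 50 mm and 8.59 degrees, less where a joint would pass 70% of its speed; a pose out of reach is approached as far as the arm can. A call with a number of a shift or a turn outside -1 to 1 is refused whole. A call with a gripper value outside its range is refused whole. "hand" is the opening, from -1 (shut) to 1 (fully open), so that 0 is half open, set as the call begins (left out, the last holds). The fingers move at their own pace and stop on an object; "grip_force" is the grip in N (left out, the last holds). Time passes only in rows, so rows that do not move let the fingers close. It gives the time, the measured TCP pose, the force and the opening at its end, in the units of the state.
- get_state(): the state, without advancing time (a new reading comes with each control period).
- grab_frame(name): name is "scene" or "side" or "wrist"; returns the picture (420x560x3 uint8, red, green, blue); there is no depth.
- get_calibration(name): a dict with "mtx" (3x3 intrinsics, pixels), "dist" ([k1, k2, p1, p2, k3] as OpenCV has them; the pictures are not rectified), "rvec" (rotation vector, rad) and "tvec" (3), from world to camera coordinates, as OpenCV has them; the wrist camera has in their place "T_tool_cam" (4x4, takes a point from camera to tool coordinates, whose origin is the TCP and whose axes are the tool frame's). Camera axes: x right, y down, z forward; pixel columns grow to the right and rows downward; lengths in m; the calibration is good to about 2 mm. A picture is of the moment at which its call begins: read the wrist's pose just before it. get_calibration takes no time and is no camera call.
- hand_in(): hands the job in, once; it reports no verdict.
The state is a dict: "time_s": time; "q": joint angles; "dq": joint speeds; "joint_efforts": joint torques, N m; "ee_pos": TCP position; "orientation": TCP orientation; "wrist_force": force on the tool from outside, world axes, zero at the start; "moment": the same for the moment, N m; "gripper_width": finger opening in m.
Only numpy, scipy, OpenCV 4.12 (cv2) and the standard library are available. Lean on these libraries where they do the work, as an engineer would, in place of code of your own. Each camera call takes 0.05 s, during which the arm holds its last target.

## Working session

There is one attempt and no reset: what is moved stays moved. The work goes in short steps, Python scripts to look and compute and a tool call to move; the robot and the scene stay as the last step left them, time stands still between calls to the robot, and variables do not carry over. Pictures are saved under pics/ and viewed, and the job is handed in when it is done.

Besides the shell and the picture viewer there is one more tool, called after "Call:" by a JSON object that holds its "api" and its "payload", one argument or row to a line. drive_tool: Moves the arm, as the interface text tells. Shifts and turns lie within -1 to 1; 1 stands for 400 mm of shift or pi/2 rad of turn. Its arguments: {"type":"object","properties":{"delta_pos":{"type":"array","items":{"type":"array","items":{"type":"number","minimum":-1,"maximum":1}}},"roll":{"type":"array","items":{"type":"number","minimum":-1,"maximum":1}},"hand":{"type":"number"},"grip_force":{"type":"number"}},"required":["delta_pos","roll"]}

```bash
mkdir -p pics; cat > h.py <<'E'
from station import *
import numpy as np, cv2
from scipy.spatial.transform import Rotation as R
def snap(n,f):
    s=get_state(); im=grab_frame(n); cv2.imwrite('pics/'+f,cv2.cvtColor(im,cv2.COLOR_RGB2BGR)); return s,im
def cam(n,s=None):
    c=get_calibration(n); K=np.array(c['mtx'],float); D=np.array(c['dist'],float)
    if n=='wrist':
        T=np.array(c['T_tool_cam']); W=np.eye(4); W[:3,:3]=R.from_quat(s['orientation']).as_matrix(); W[:3,3]=s['ee_pos']
        M=W@T; return K,D,M[:3,:3],M[:3,3]
    r=cv2.Rodrigues(np.array(c['rvec'],float))[0]; t=np.array(c['tvec'],float).ravel()
    return K,D,r.T,-r.T@t
def ray(n,px,s=None):
    K,D,Rm,o=cam(n,s); u=cv2.undistortPoints(np.array(px,float).reshape(-1,1,2),K,D).reshape(-1,2)
    d=np.c_[u,np.ones(len(u))]@Rm.T; return o,d/np.linalg.norm(d,axis=1)[:,None]
def plane(n,px,z,s=None):
    o,d=ray(n,px,s); return o+d*((z-o[2])/d[:,2])[:,None]
def proj(n,P,s=None):
    K,D,Rm,o=cam(n,s); P=np.array(P,float).reshape(-1,3)
    return cv2.projectPoints(P,cv2.Rodrigues(Rm.T)[0],-Rm.T@o,K,D)[0].reshape(-1,2)
def st():
    s=get_state(); print(round(s['time_s'],2),'pos',np.round(s['ee_pos'],4),'R\n',np.round(R.from_quat(s['orientation']).as_matrix(),3),'F',np.round(s['wrist_force'],1),'w',round(s['gripper_width'],4)); return s
E
python3 - <<'E'
from h import *
st()
print(get_calibration('wrist'))
for n in ['scene','side','wrist']:
    snap(n,n+'0.png'); print(n,cam(n,get_state())[3])
E
```

```text
0.0 pos [0.5497 0.     0.1827] R
 [[ 1.     0.    -0.001]
 [ 0.    -1.     0.   ]
 [-0.001 -0.    -1.   ]] F [-0.9 -0.7 -0. ] w 0.094
{'mtx': array([[324.35831117,   0.        , 279.18099384],
       [  0.        , 324.35831117, 212.43739102],
       [  0.        ,   0.        ,   1.        ]]), 'dist': array([-0.04969838,  0.        ,  0.        ,  0.        ,  0.        ]), 'T_tool_cam': array([[ 9.99999777e-01,  5.16055543e-04,  4.23481677e-04,
        -3.98639775e-05],
       [-6.02914032e-04,  9.70516482e-01,  2.41034011e-01,
        -6.91613253e-02],
       [-2.86609010e-04, -2.41034213e-01,  9.70516577e-01,
        -2.01617117e-01],
       [ 0.00000000e+00,  0.00000000e+00,  0.00000000e+00,
         1.00000000e+00]])}
scene [1.29804377 0.38987138 1.09523555]
side [0.54018957 0.82888672 0.98167305]
wrist [0.54992742 0.0691425  0.38447942]
```

View pics/scene0.png

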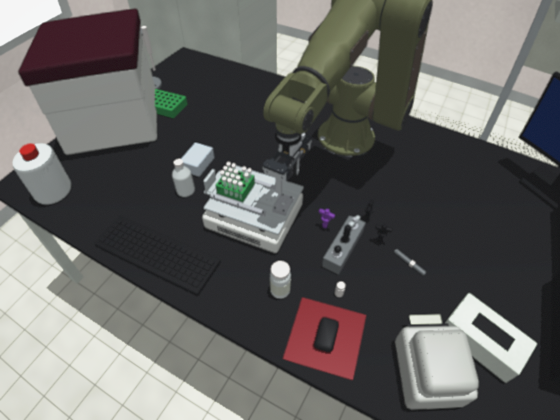

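View pics/side0.png

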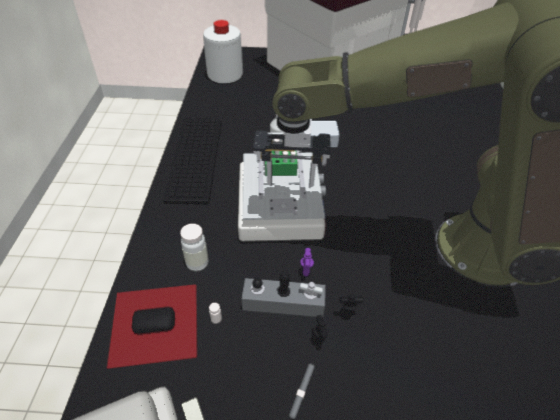

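View pics/wrist0.png

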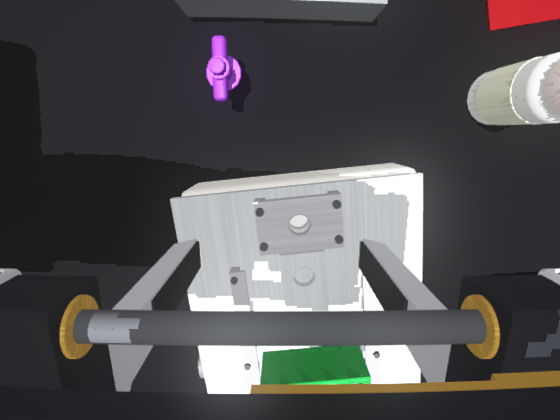

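The wrist view shows the bridge with its hole near (300,223), a purple decoy at (222,70) and the green rack under the gripper. The parking block, with the grey T-pin in its right socket, is at about (285,295) in the side view. I'll zoom in.

```bash
python3 - <<'E'
from h import *
a=cv2.imread('pics/side0.png'); cv2.imwrite('pics/side0z.png',cv2.resize(a[100:380,200:380],None,fx=2.1,fy=2.1,interpolation=2))
a=cv2.imread('pics/scene0.png'); cv2.imwrite('pics/scene0z.png',cv2.resize(a[130:300,170:420],None,fx=3.2,fy=3.2,interpolation=2))
s=get_state()
print('hole',plane('wrist',[[299.5,221]],.126,s))
print('bridge corners',plane('wrist',[[256,200],[341,192],[344,247],[259,255]],.126,s))
print('platform corners',plane('wrist',[[174,198],[423,174]],.108,s))
print('pin side',plane('side',[[313,287]],.09), 'scene',plane('scene',[[362,218]],.09))
E
```

```text
hole [[ 0.56664    -0.00232198  0.126     ]]
bridge corners [[ 0.5309716   0.01537376  0.126     ]
 [ 0.59990061  0.02205089  0.126     ]
 [ 0.60466337 -0.0251141   0.126     ]
 [ 0.53271205 -0.03231561  0.126     ]]
platform corners [[0.45795333 0.01342038 0.108     ]
 [0.67377621 0.03471271 0.108     ]]
pin side [[0.4813751  0.22726017 0.09      ]] scene [[0.47163326 0.2450819  0.09      ]]
```

View pics/side0z.png

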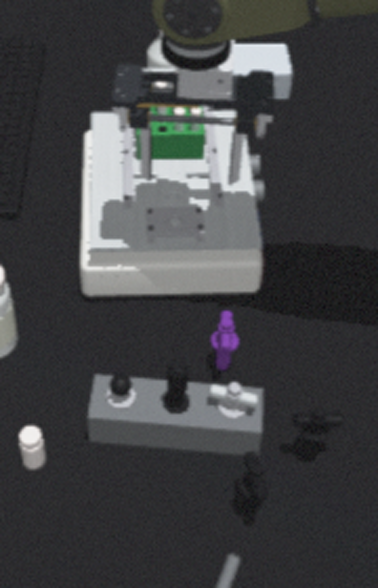

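View pics/scene0z.png

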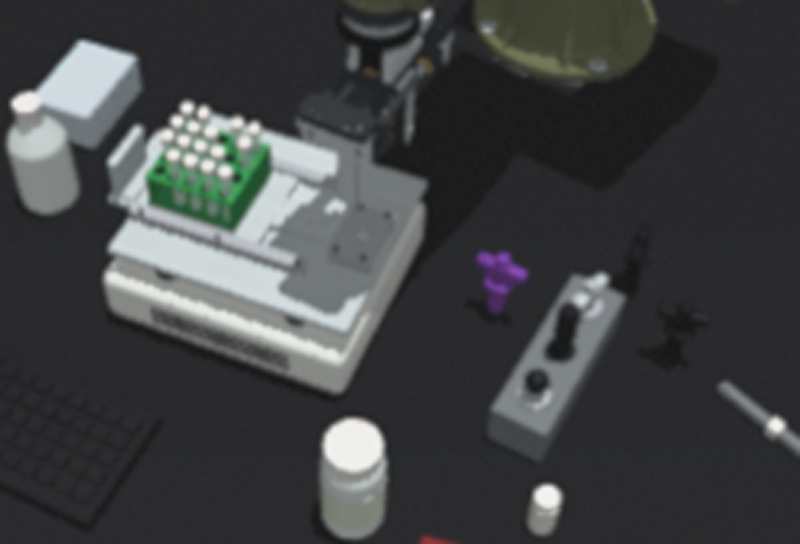

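Mixer yaw is about +0.097 rad and the hole sits near (0.567,-0.002). The tab end is hidden by the gripper, so I'll raise it and move over to see the tab.

Call:
{"api": "drive_tool", "payload": {
  "delta_pos": [
    [0, 0, -0.125],
    [0, 0, -0.125],
    [0.02, 0.1, -0.05],
    [0.02, 0.12, 0],
    [0.02, 0.12, 0],
    [0.02, 0.12, 0],
    [0.02, 0.1, 0],
    [0, 0, 0]
  ],
  "roll": [0, 0, 0, 0, 0, 0, -0.062, 0],
  "hand": -1
}}

```text
time_s: 0.95
ee_pos: [0.5896, -0.2284, 0.3015]
orientation: [0.999, 0.048, -0.001, -0.0]
wrist_force: [0.3, 1.1, 0.4]
gripper_width: 0.0336
```

```bash
python3 - <<'E'
from h import *
st(); 
for n in ['scene','wrist','side']: snap(n,n+'1.png')
a=cv2.imread('pics/scene1.png'); cv2.imwrite('pics/scene1z.png',cv2.resize(a[130:300,170:420],None,fx=3.2,fy=3.2,interpolation=2))
a=cv2.imread('pics/side1.png'); cv2.imwrite('pics/side1z.png',cv2.resize(a[80:350,180:380],None,fx=2.2,fy=2.2,interpolation=2))
E
```

```text
0.95 pos [ 0.5896 -0.2284  0.3015] R
 [[ 0.995  0.096 -0.002]
 [ 0.096 -0.995  0.   ]
 [-0.002 -0.001 -1.   ]] F [0.3 1.1 0.4] w 0.0336
```

View pics/wrist1.png

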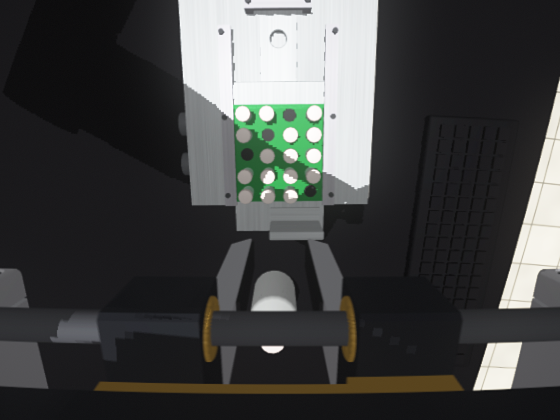

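View pics/scene1z.png

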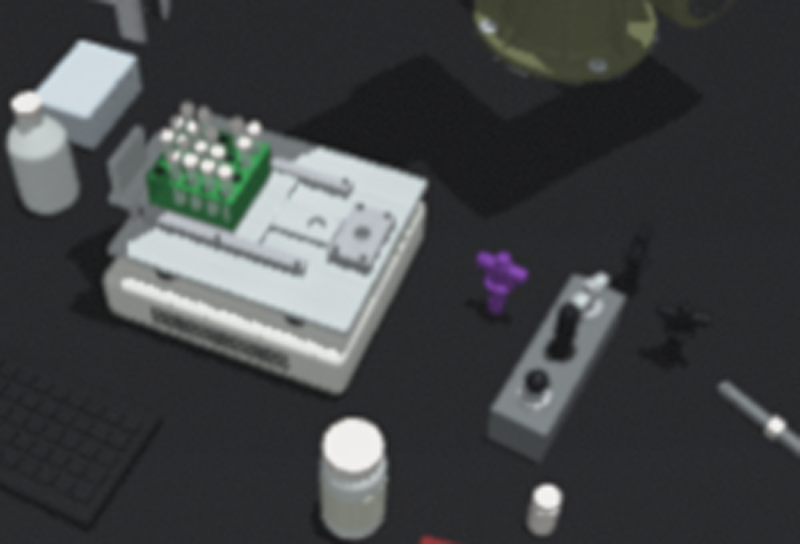

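View pics/side1z.png

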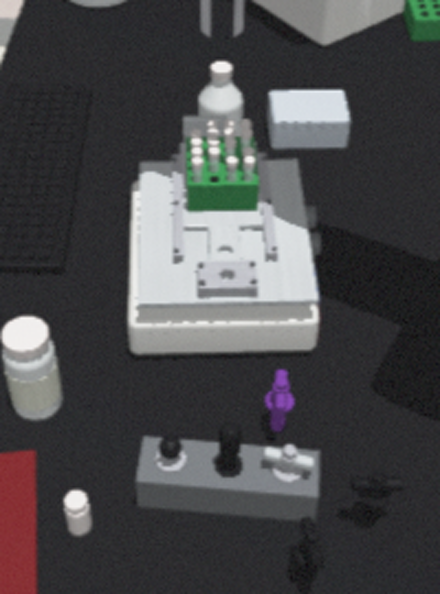

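```bash
python3 - <<'E'
from h import *
s=get_state()
a=cv2.imread('pics/wrist1.png'); cv2.imwrite('pics/w1z.png',cv2.resize(a[190:370,190:400],None,fx=3.5,fy=3.5,interpolation=2))
a=cv2.imread('pics/scene1.png'); cv2.imwrite('pics/s1z.png',cv2.resize(a[140:220,160:260],None,fx=7,fy=7,interpolation=2))
# pose drift check
for z in (.145,.155,.165,.175):
    print(z,plane('wrist',[[269.5,237],[323.5,237],[269.5,222],[323.5,222]],z,s).round(4)[:,:2].tolist())
print('hole',plane('wrist',[[278,39]],.108,s))
E
```

```text
0.145 [[0.5835, -0.274], [0.6461, -0.2679], [0.5818, -0.2559], [0.6437, -0.2499]]
0.155 [[0.5835, -0.2707], [0.6443, -0.2648], [0.5819, -0.2531], [0.642, -0.2473]]
0.165 [[0.5835, -0.2674], [0.6426, -0.2616], [0.5819, -0.2503], [0.6404, -0.2446]]
0.175 [[0.5834, -0.2641], [0.6408, -0.2585], [0.582, -0.2475], [0.6387, -0.242]]
hole [[ 0.57185854 -0.05245588  0.108     ]]
```

View pics/w1z.png

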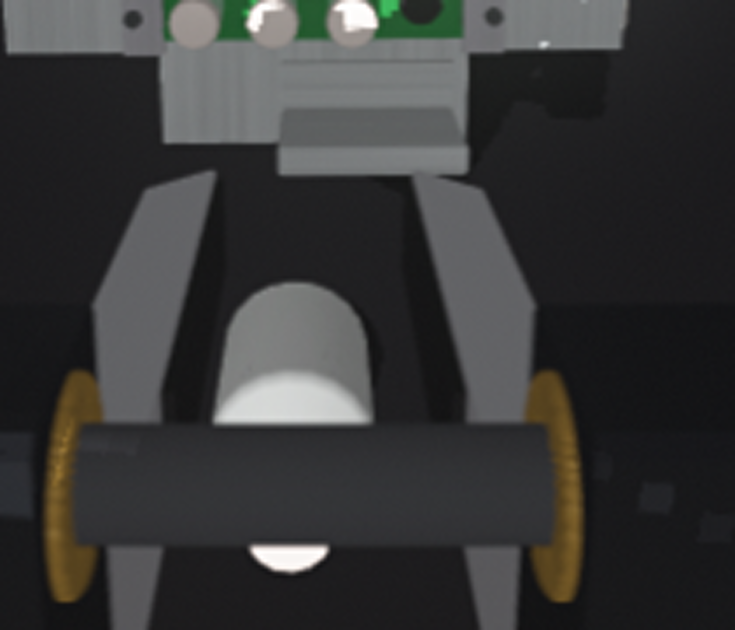

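View pics/s1z.png

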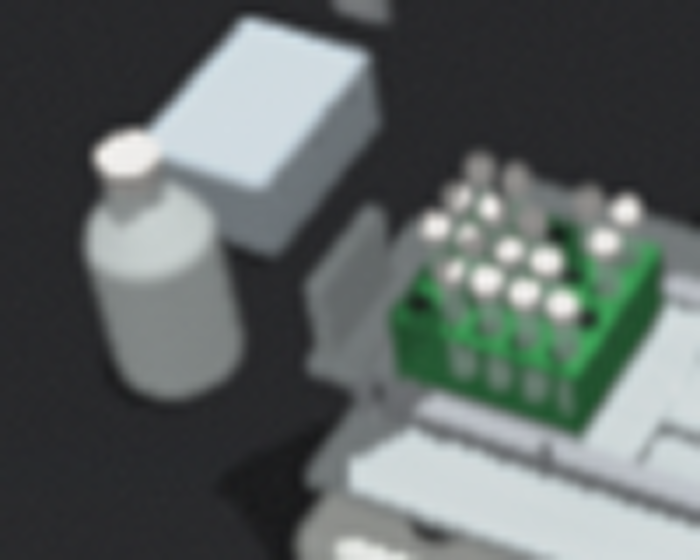

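```bash
python3 - <<'E'
from h import *
s=get_state()
for z in (.157,.162):
    p=plane('wrist',[[269.4,240],[323.7,240],[269.4,232],[323.7,232]],z,s); print(z,p.round(4)[:,:2].tolist())
print('tongue hole',plane('wrist',[[278.5,39]],.118,s))
# bottle: cap, side & scene views
print('cap wrist',plane('wrist',[[272.5,353.5]],.15,s))
print('cap scene',plane('scene',[[160+127/7,140+155/7]],.15))
print('cap side',plane('side',[[180+221/2.2,80+68/2.2]],.15))
print('bottle base scene',plane('scene',[[160+172/7,140+398/7]],0))
print(proj('side',[.6166,-.26,.16]))
E
```

```text
0.157 [[0.5837, -0.2736], [0.6447, -0.2677], [0.5828, -0.2642], [0.6434, -0.2583]]
0.162 [[0.5837, -0.2719], [0.6438, -0.266], [0.5828, -0.2626], [0.6426, -0.2568]]
tongue hole [[ 0.57269349 -0.05498509  0.118     ]]
cap wrist [[ 0.60119746 -0.42775462  0.15      ]]
cap scene [[ 0.60123397 -0.40679512  0.15      ]]
cap side [[ 0.59676339 -0.40881119  0.15      ]]
bottle base scene [[ 0.62873852 -0.391179    0.        ]]
[[271.13643765 135.74579222]]
```

Tab -y face is at y≈-0.270 (x≈0.614, top z≈0.16), and the bottle cap is at (0.60,-0.407), so there is room behind the tab. I'll descend there.

Call:
{"api": "drive_tool", "payload": {
  "delta_pos": [
    [0.016, 0.1, 0],
    [0.016, 0.103, 0],
    [0, 0, 0.11],
    [0, 0, 0.11],
    [0, 0, 0.11],
    [0, 0, 0.05],
    [0, 0, 0]
  ],
  "roll": [0, 0, 0, 0, 0, 0, 0]
}}

```text
time_s: 1.8
ee_pos: [0.6098, -0.3015, 0.1483]
orientation: [0.999, 0.049, -0.002, -0.001]
wrist_force: [-0.9, 0.6, -0.6]
gripper_width: 0.0006
```

```bash
python3 - <<'E'
from h import *
st(); snap('wrist','wrist2.png'); snap('side','side2.png')
a=cv2.imread('pics/side2.png'); cv2.imwrite('pics/side2z.png',cv2.resize(a[80:240,200:360],None,fx=3.5,fy=3.5,interpolation=2))
E
```

```text
1.8 pos [ 0.6098 -0.3015  0.1483] R
 [[ 0.995  0.098 -0.004]
 [ 0.098 -0.995  0.003]
 [-0.004 -0.003 -1.   ]] F [-0.9  0.6 -0.6] w 0.0006
```

View pics/wrist2.png

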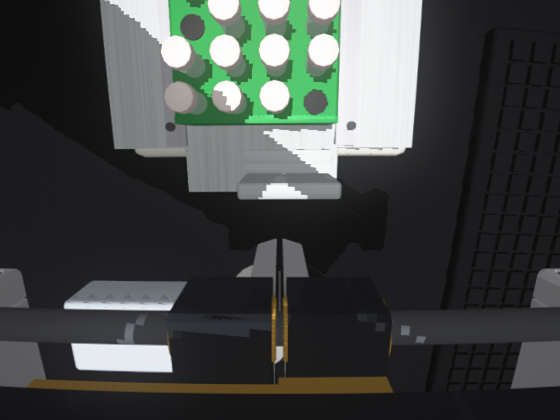

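View pics/side2z.png

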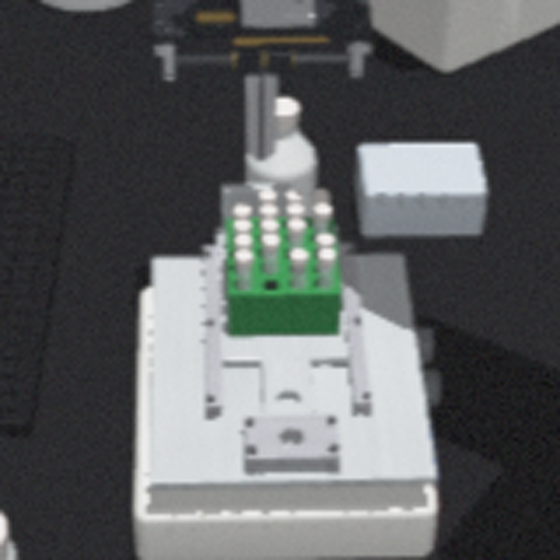

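Call:
{"api": "drive_tool", "payload": {
  "delta_pos": [
    [0, -0.03, 0],
    [0, -0.025, 0],
    [0, -0.025, 0],
    [0, -0.025, 0],
    [0, -0.025, 0],
    [0, -0.02, 0]
  ],
  "roll": [0, 0, 0, 0, 0, 0]
}}

```text
time_s: 2.5
ee_pos: [0.6048, -0.2428, 0.1514]
orientation: [0.999, 0.049, 0.0, 0.0]
wrist_force: [-0.2, 0.0, -0.5]
gripper_width: -0.0001
```

```bash
python3 - <<'E'
from h import *
st(); snap('wrist','wrist3.png'); snap('side','side3.png')
a=cv2.imread('pics/side3.png'); cv2.imwrite('pics/side3z.png',cv2.resize(a[80:240,200:360],None,fx=3.5,fy=3.5,interpolation=2))
E
```

```text
2.5 pos [ 0.6048 -0.2428  0.1514] R
 [[ 0.995  0.098  0.   ]
 [ 0.098 -0.995 -0.   ]
 [ 0.     0.    -1.   ]] F [-0.2  0.  -0.5] w -0.0001
```

View pics/wrist3.png

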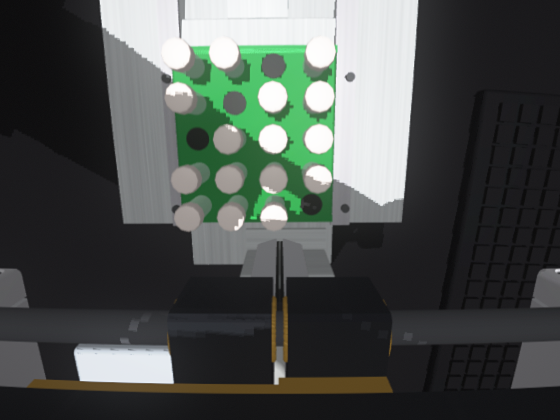

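View pics/side3z.png

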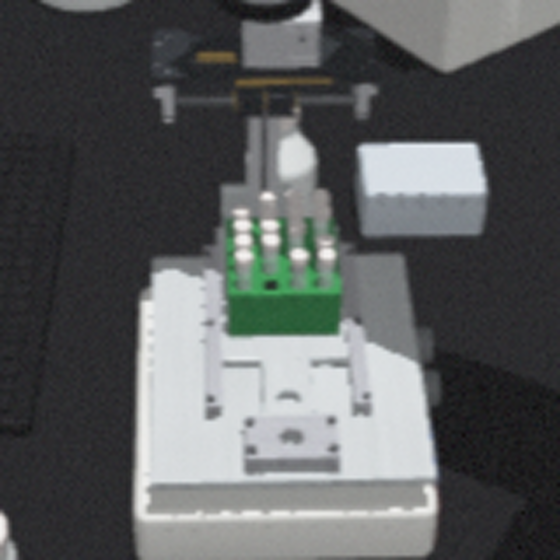

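```bash
python3 - <<'E'
from h import *
s=get_state()
for z in (.15,.16,.165):
    p=plane('wrist',[[242,276],[333,276],[333,250]],z,s); print(z,p.round(4)[:,:2].tolist())
a=cv2.imread('pics/wrist3.png'); cv2.imwrite('pics/w3z.png',cv2.resize(a[200:300,210:360],None,fx=5,fy=5,interpolation=2))
s2=dict(s); s2['ee_pos']=np.array([.6098,-.3015,.1483])
for z in (.15,.16,.165):
    p=plane('wrist',[[239,198],[341,198]],z,s2); print(z,p.round(4)[:,:2].tolist())
E
```

```text
0.15 [[0.5823, -0.271], [0.6439, -0.2649], [0.6412, -0.2462]]
0.16 [[0.583, -0.2662], [0.6416, -0.2604], [0.6391, -0.2427]]
0.165 [[0.5834, -0.2638], [0.6405, -0.2582], [0.638, -0.2409]]
0.15 [[0.5818, -0.2753], [0.6457, -0.2689]]
0.16 [[0.5829, -0.2731], [0.6435, -0.2671]]
0.165 [[0.5834, -0.2721], [0.6425, -0.2662]]
```

View pics/w3z.png

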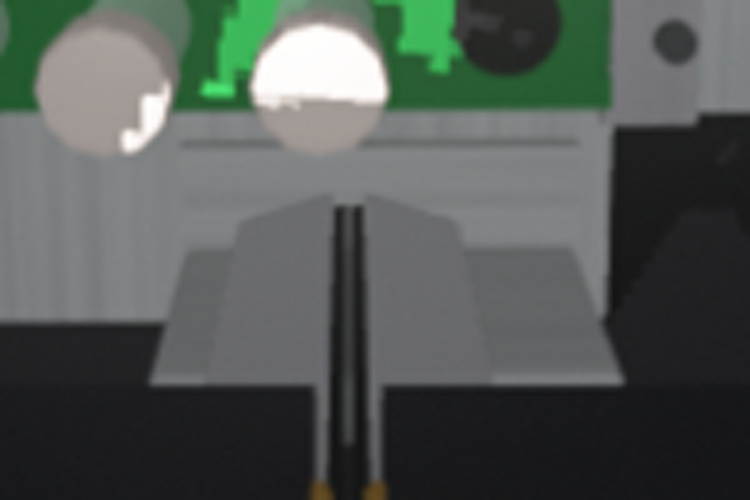

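```bash
python3 - <<'E'
from h import *
s=get_state()
p=np.array(s['ee_pos'])
for dz in (.017,0,-.02): print('wrist proj tip',dz,proj('wrist',[p-[0,0,dz],p+[-.0008,.008,-dz],p-[-.0008,.008,dz]],s).round(0).tolist(), 'side',proj('side',[p-[0,0,dz]]).round(1).tolist(),'scene',proj('scene',[p-[0,0,dz]]).round(1).tolist())
snap('scene','scene3.png')
a=cv2.imread('pics/scene3.png'); cv2.imwrite('pics/sc3z.png',cv2.resize(a[120:220,180:300],None,fx=6,fy=6,interpolation=2))
a=cv2.imread('pics/side3.png'); cv2.imwrite('pics/sd3z.png',cv2.resize(a[100:180,240:320],None,fx=7,fy=7,interpolation=2))
print('tab top corners for z', {z:(proj('side',[[.583,-.267,z],[.642,-.262,z]]).round(0).tolist(),proj('scene',[[.583,-.267,z],[.642,-.262,z]]).round(0).tolist()) for z in (.13,.16)})
E
```

```text
wrist proj tip 0.017 [[279.0, 233.0], [279.0, 222.0], [279.0, 244.0]] side [[274.5, 146.2]] scene [[215.9, 182.1]]
wrist proj tip 0 [[279.0, 241.0], [279.0, 229.0], [279.0, 252.0]] side [[274.6, 141.7]] scene [[215.3, 178.6]]
wrist proj tip -0.02 [[279.0, 252.0], [279.0, 239.0], [279.0, 264.0]] side [[274.7, 136.3]] scene [[214.6, 174.5]]
tab top corners for z {0.13: ([[282.0, 143.0], [263.0, 143.0]], [[214.0, 177.0], [205.0, 188.0]]), 0.16: ([[282.0, 135.0], [263.0, 135.0]], [[213.0, 170.0], [204.0, 182.0]])}
```

View pics/sc3z.png

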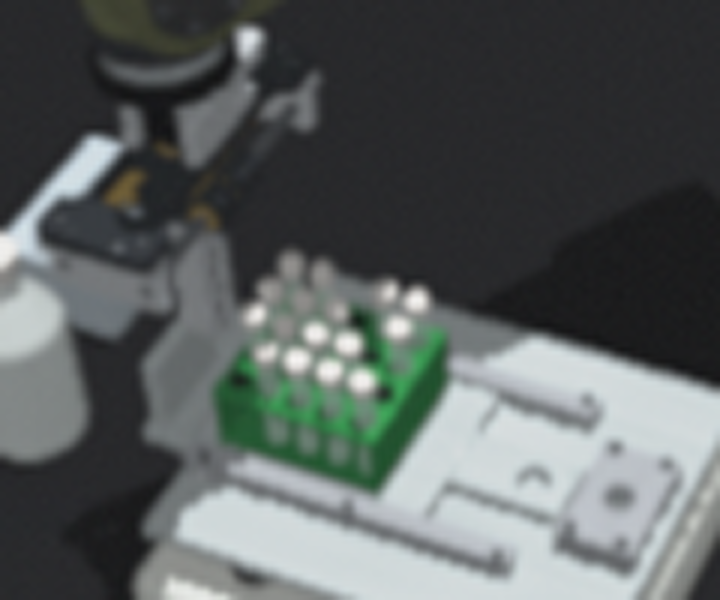

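View pics/sd3z.png

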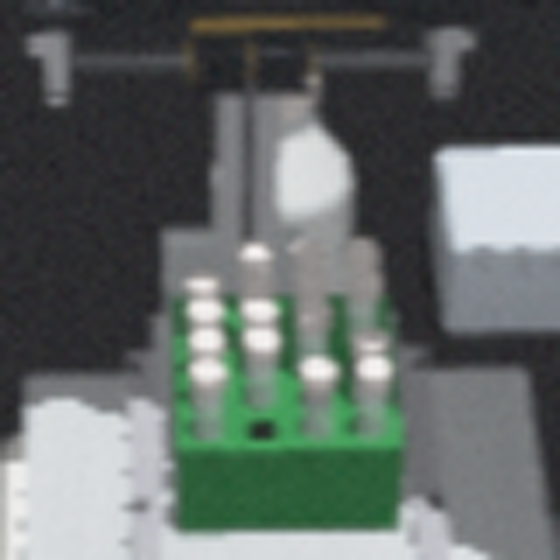

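```bash
python3 - <<'E'
from h import *
p=np.array([.6098,-.3015,.1483])
for dz in (.017,0,-.02): print(dz,'side',proj('side',[p-[0,0,dz]]).round(1).tolist())
p=np.array([.5896,-.2284,.3015])
for dz in (.017,0,-.02): print(dz,'side1',proj('side',[p-[0,0,dz]]).round(1).tolist(),'scene1',proj('scene',[p-[0,0,dz]]).round(1).tolist())
a=cv2.imread('pics/side2.png'); cv2.imwrite('pics/sd2z.png',cv2.resize(a[80:160,240:320],None,fx=7,fy=7,interpolation=2))
a=cv2.imread('pics/side1.png'); cv2.imwrite('pics/sd1z.png',cv2.resize(a[40:140,220:340],None,fx=6,fy=6,interpolation=2))
E
```

```text
0.017 side [[274.2, 135.2]]
0 side [[274.3, 130.8]]
-0.02 side [[274.3, 125.5]]
0.017 side1 [[280.2, 106.8]] scene1 [[216.7, 147.6]]
0 side1 [[280.3, 101.5]] scene1 [[216.0, 143.5]]
-0.02 side1 [[280.4, 95.2]] scene1 [[215.2, 138.5]]
```

View pics/sd2z.png

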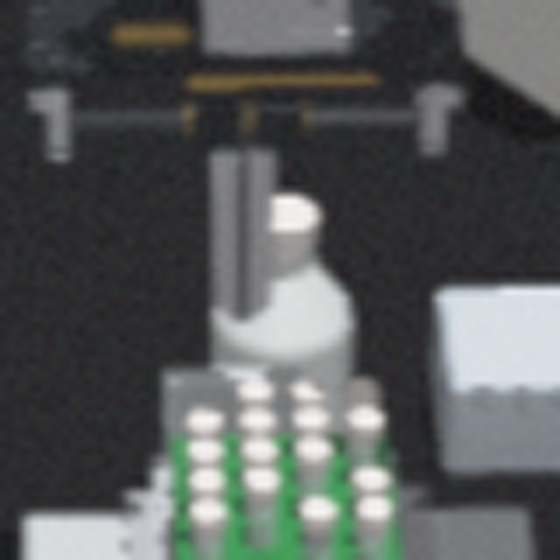

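View pics/sd1z.png

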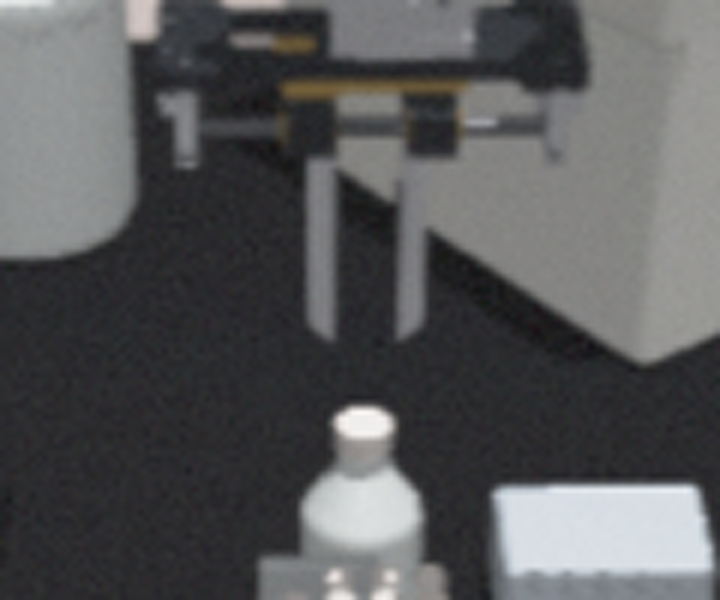

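```bash
python3 - <<'E'
from h import *
import station
print([n for n in dir(station) if not n.startswith('_')]); print(getattr(station,'tip_extent',None), get_state().keys())
a=cv2.imread('pics/scene1.png'); cv2.imwrite('pics/sc1t.png',cv2.resize(a[90:170,170:270],None,fx=7,fy=7,interpolation=2))
E
```

```text
['MotionError', 'get_calibration', 'get_state', 'grab_frame', 'hand_in', 'tip_extent']
0.017 dict_keys(['time_s', 'q', 'dq', 'joint_efforts', 'ee_pos', 'orientation', 'wrist_force', 'moment', 'gripper_width'])
```

View pics/sc1t.png

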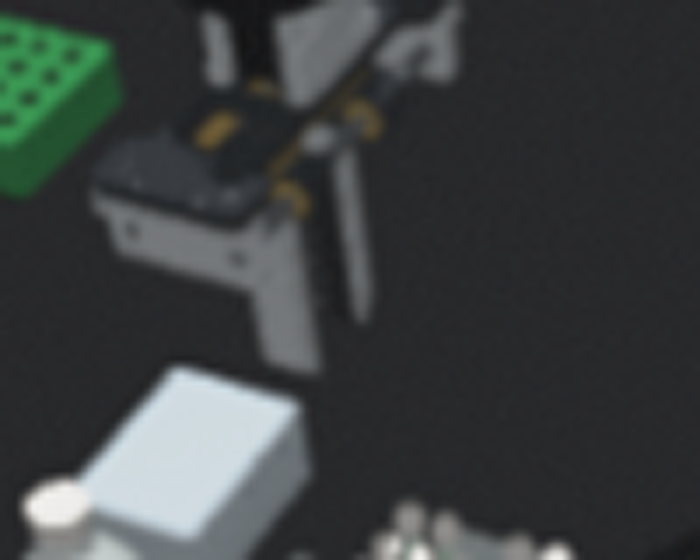

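The finger tips appear about 17 mm above the reported TCP in all three cameras, where the brief says 17 mm below. They passed over the tab without contact and the carrier did not move. I'll back off, then go lower by that offset.

Call:
{"api": "drive_tool", "payload": {
  "delta_pos": [
    [0, 0.06, 0],
    [0, 0.06, 0],
    [0, 0.03, 0],
    [0, 0.01, 0.03],
    [0, 0, 0.06],
    [0, 0, 0]
  ],
  "roll": [0, 0, 0, 0, 0, 0]
}}

```text
time_s: 3.25
ee_pos: [0.6095, -0.3063, 0.111]
orientation: [0.999, 0.049, -0.003, -0.002]
wrist_force: [-0.1, 0.2, 0.1]
gripper_width: 0.0003
```

```bash
python3 - <<'E'
from h import *
st(); snap('side','side4.png');snap('scene','scene4.png')
a=cv2.imread('pics/side4.png'); b=cv2.imread('pics/scene4.png'); cv2.imwrite('pics/c4.png',np.hstack([cv2.resize(a[80:160,240:320],None,fx=5,fy=5,interpolation=2),cv2.resize(b[110:190,180:260],None,fx=5,fy=5,interpolation=2)]))
E
```

```text
3.25 pos [ 0.6095 -0.3063  0.111 ] R
 [[ 0.995  0.097 -0.005]
 [ 0.097 -0.995  0.003]
 [-0.005 -0.004 -1.   ]] F [-0.1  0.2  0.1] w 0.0003
```

View pics/c4.png

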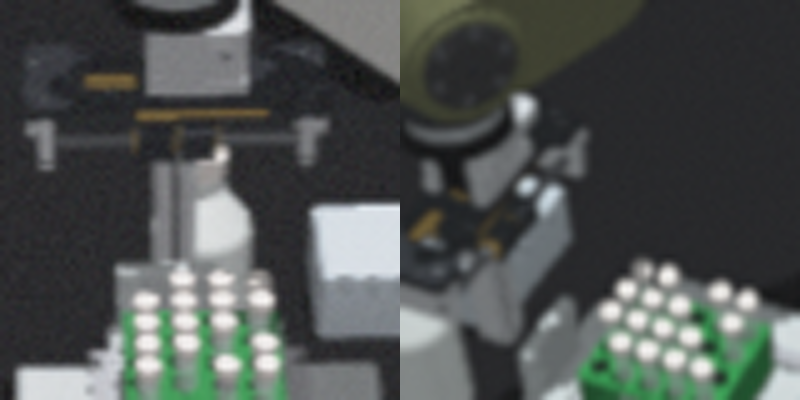

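Call:
{"api": "drive_tool", "payload": {
  "delta_pos": [
    [0, -0.03, 0],
    [0, -0.025, 0],
    [0, -0.025, 0],
    [0, -0.025, 0],
    [0, -0.025, 0],
    [0, -0.025, 0]
  ],
  "roll": [0, 0, 0, 0, 0, 0]
}}

```text
time_s: 3.95
ee_pos: [0.6051, -0.2452, 0.1157]
orientation: [0.999, 0.049, 0.0, 0.0]
wrist_force: [0.5, -3.6, 2.0]
gripper_width: 0.0007
```

```bash
python3 - <<'E'
from h import *
s,im=snap('wrist','wrist5.png');st()
E
```

```text
4.0 pos [ 0.605  -0.2436  0.1155] R
 [[ 0.995  0.098  0.   ]
 [ 0.098 -0.995  0.   ]
 [ 0.    -0.    -1.   ]] F [-0.   1.1  0.3] w 0.0007
```

View pics/wrist5.png

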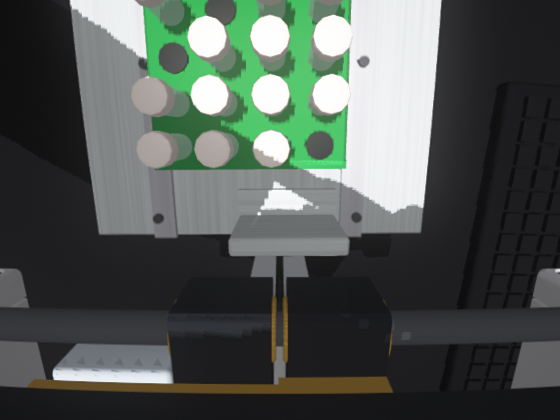

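The tab is now in contact (3.6 N) and moving, with about 20 mm left.

Call:
{"api": "drive_tool", "payload": {
  "delta_pos": [
    [0, -0.02, 0],
    [0, -0.015, 0],
    [0, -0.005, 0],
    [0, 0, 0]
  ],
  "roll": [0, 0, 0, 0]
}}

```text
time_s: 4.4
ee_pos: [0.6033, -0.2294, 0.115]
orientation: [0.999, 0.049, -0.0, -0.0]
wrist_force: [0.6, -0.1, -0.7]
gripper_width: 0.0006
```

Call:
{"api": "drive_tool", "payload": {
  "delta_pos": [
    [0, -0.005, 0]
  ],
  "roll": [0]
}}

```text
time_s: 4.5
ee_pos: [0.6031, -0.2281, 0.1149]
orientation: [0.999, 0.049, -0.0, -0.0]
wrist_force: [-0.1, -2.6, -0.2]
gripper_width: 0.0006
```

Call:
{"api": "drive_tool", "payload": {
  "delta_pos": [
    [0, -0.005, 0]
  ],
  "roll": [0]
}}

```text
time_s: 4.6
ee_pos: [0.603, -0.2266, 0.1151]
orientation: [0.999, 0.048, -0.0, 0.001]
wrist_force: [2.1, -16.0, -2.8]
gripper_width: 0.0004
```

```bash
python3 - <<'E'
from h import *
s,im=snap('side','side6.png');st()
a=cv2.imread('pics/side6.png'); cv2.imwrite('pics/sd6z.png',cv2.resize(a[110:250,230:340],None,fx=4.2,fy=4.2,interpolation=2))
E
```

```text
4.65 pos [ 0.6029 -0.2269  0.1151] R
 [[ 0.995  0.097  0.   ]
 [ 0.097 -0.995 -0.002]
 [-0.     0.002 -1.   ]] F [ 1.9 -6.3 -1.2] w 0.0006
```

View pics/sd6z.png

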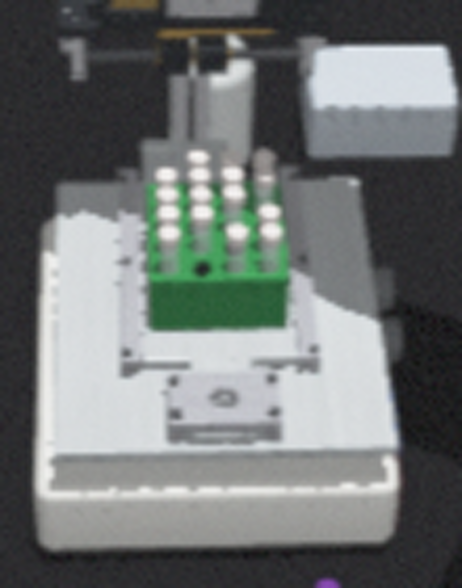

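Call:
{"api": "drive_tool", "payload": {
  "delta_pos": [
    [0, -0.004, 0],
    [0, 0, 0]
  ],
  "roll": [0, 0]
}}

```text
time_s: 4.85
ee_pos: [0.603, -0.2268, 0.1151]
orientation: [0.999, 0.048, 0.0, 0.002]
wrist_force: [3.2, -16.4, -3.3]
gripper_width: 0.0004
```

Call:
{"api": "drive_tool", "payload": {
  "delta_pos": [
    [0, -0.004, 0],
    [0, 0, 0]
  ],
  "roll": [0, 0]
}}

```text
time_s: 5.05
ee_pos: [0.603, -0.2266, 0.1152]
orientation: [0.999, 0.048, 0.001, 0.003]
wrist_force: [6.2, -26.0, -4.7]
gripper_width: 0.0005
```

The carrier holds against its stop at 26 N without moving. Now I'll back off, lift and go look at the pin.

Call:
{"api": "drive_tool", "payload": {
  "delta_pos": [
    [0, 0.025, 0],
    [0, 0.05, 0],
    [0, 0, -0.12],
    [0, 0, -0.12],
    [0, 0, -0.12],
    [-0.03, -0.1, -0.01],
    [-0.03, -0.12, 0],
    [-0.03, -0.12, 0],
    [-0.03, -0.12, 0],
    [-0.03, -0.12, 0],
    [-0.03, -0.12, 0],
    [-0.03, -0.12, 0]
  ],
  "roll": [0, 0, 0, 0, 0, 0, 0, 0, 0, 0, 0, 0],
  "hand": 0.6
}}

```text
time_s: 6.25
ee_pos: [0.4889, 0.0675, 0.2632]
orientation: [0.999, 0.049, -0.0, -0.0]
wrist_force: [2.0, 0.1, -0.6]
gripper_width: 0.0753
```

Call:
{"api": "drive_tool", "payload": {
  "delta_pos": [
    [0, -0.11, 0],
    [0, -0.11, 0],
    [0, -0.06, 0],
    [0, 0, 0]
  ],
  "roll": [0, 0, 0, 0]
}}

```text
time_s: 6.65
ee_pos: [0.4784, 0.1797, 0.263]
orientation: [0.999, 0.05, -0.001, -0.0]
wrist_force: [-0.1, 0.7, -0.3]
gripper_width: 0.0752
```

```bash
python3 - <<'E'
from h import *
s,im=snap('wrist','wrist7.png');st()
print(proj('wrist',[[.475,.235,.093],[.475,.235,.052]],s))
E
```

```text
6.7 pos [0.4788 0.1782 0.263 ] R
 [[ 0.995  0.1   -0.001]
 [ 0.1   -0.995  0.   ]
 [-0.001 -0.    -1.   ]] F [ 0.5 -0.8  0.5] w 0.0751
[[281.23793191 144.7939198 ]
 [281.06372257 143.56490908]]
```

View pics/wrist7.png

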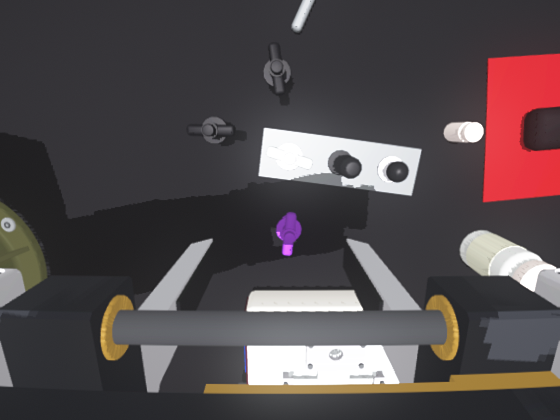

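```bash
python3 - <<'E'
from h import *
s=get_state()
a=cv2.imread('pics/wrist7.png'); z=cv2.resize(a[120:205,250:350],None,fx=8,fy=8,interpolation=2); cv2.imwrite('pics/w7z.png',z)
E
```

```text
(no output)
```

View pics/w7z.png

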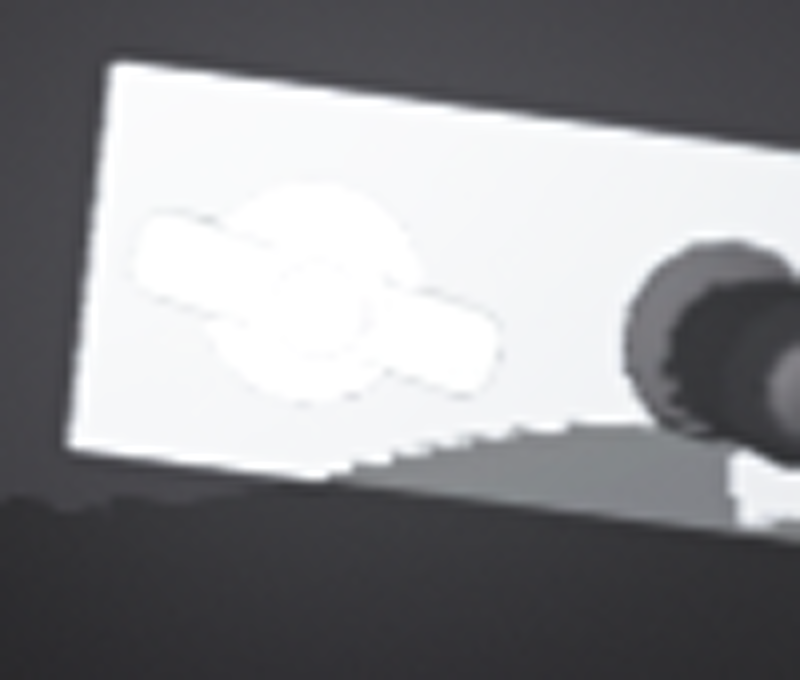

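```bash
python3 - <<'E'
from h import *
s=get_state()
f=lambda L:[[250+x/8,120+y/8] for x,y in L]
b=plane('wrist',f([(140,252),(494,354),(318,303)]),.077,s); print('bar',b.round(4)); d=b[1]-b[0]; print('len',np.hypot(*d[:2]),'yaw',np.arctan2(d[1],d[0]))
print('button',plane('wrist',f([(322,306)]),.092,s).round(4)); print('flange',plane('wrist',f([(316,293)]),.057,s).round(4))
h=plane('wrist',f([(110,62),(68,448),(800,150)]),.052,s); print('holder',h.round(4)); d=h[2]-h[0]; print('yaw',np.arctan2(d[1],d[0]))
print('hexdriver flange',plane('wrist',f([(715,340)]),.057,s).round(4))
p=plane('wrist',[[336,354]],.126,s); print('hole',p.round(4))
E
```

```text
bar [[0.4603 0.2235 0.077 ]
 [0.514  0.2139 0.077 ]
 [0.4872 0.2187 0.077 ]]
len 0.05458204214561476 yaw -0.17682341167931676
button [[0.4872 0.2194 0.092 ]]
flange [[0.4875 0.2187 0.057 ]]
holder [[0.4522 0.2504 0.052 ]
 [0.4509 0.1901 0.052 ]
 [0.5603 0.2481 0.052 ]]
yaw -0.021185239396809614
hexdriver flange [[0.5503 0.2179 0.057 ]]
hole [[ 0.5671 -0.0069  0.126 ]]
```

Call:
{"api": "drive_tool", "payload": {
  "delta_pos": [
    [0.0313, -0.099, 0],
    [0, 0, 0],
    [0, 0, 0.08],
    [0, 0, 0.12],
    [0, 0, 0.12],
    [0, 0, 0],
    [0, 0, 0]
  ],
  "roll": [0, 0.088, 0.088, 0, 0, 0, 0],
  "hand": 0.45
}}

```text
time_s: 7.4
ee_pos: [0.4884, 0.2171, 0.1365]
orientation: [0.996, -0.09, -0.0, -0.0]
wrist_force: [-0.1, 0.4, 0.8]
gripper_width: 0.068
```

```bash
python3 - <<'E'
from h import *
s,im=snap('wrist','wrist8.png');st()
for n in('side','scene'):snap(n,n+'8.png')
a=cv2.imread('pics/side8.png'); b=cv2.imread('pics/scene8.png'); cv2.imwrite('pics/c8.png',np.hstack([cv2.resize(a[230:330,240:340],None,fx=4,fy=4,interpolation=2),cv2.resize(b[170:270,310:410],None,fx=4,fy=4,interpolation=2)]))
E
```

```text
7.45 pos [0.489  0.2175 0.1377] R
 [[ 0.984 -0.179  0.002]
 [-0.179 -0.984  0.001]
 [ 0.002 -0.001 -1.   ]] F [ 0.7 -0.1  0.5] w 0.0683
```

View pics/wrist8.png

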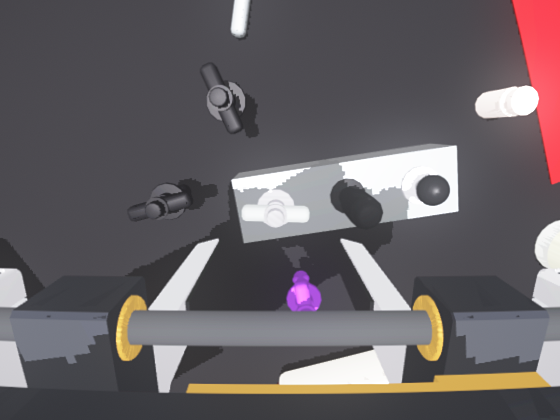

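View pics/c8.png

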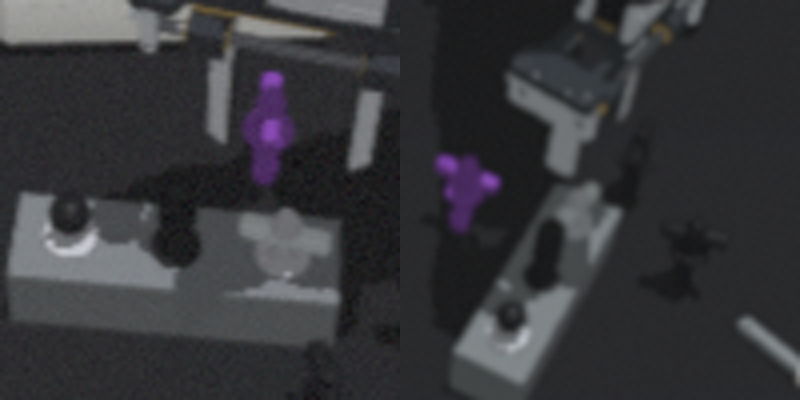

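```bash
python3 - <<'E'
from h import *
s=get_state()
a=cv2.imread('pics/wrist8.png'); cv2.imwrite('pics/w8z.png',cv2.resize(a[170:250,220:400],None,fx=4.4,fy=4.4,interpolation=2))
Rm=R.from_quat(s['orientation']).as_matrix()
def t(px,z): 
    p=plane('wrist',px,z,s); return p.round(4),((p-s['ee_pos'])@Rm).round(4)
print('button',t([[276,214]],.092)); print('bar ends',t([[243,213],[309.5,214]],.075)); print('hex',t([[366,212]],.126))
E
```

```text
button (array([[0.4882, 0.2247, 0.092 ]]), array([[-0.0024, -0.0064,  0.046 ]]))
bar ends (array([[0.4601, 0.2263, 0.075 ],
       [0.515 , 0.2154, 0.075 ]]), array([[-0.0303, -0.003 ,  0.0629],
       [ 0.0257, -0.0021,  0.0631]]))
hex (array([[0.5505, 0.2235, 0.126 ]]), array([[ 0.0593, -0.0164,  0.0122]]))
```

View pics/w8z.png

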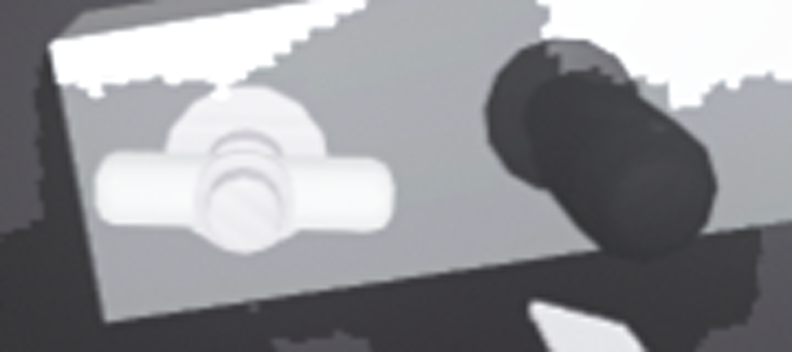

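Call:
{"api": "drive_tool", "payload": {
  "delta_pos": [
    [-0.006, -0.0075, 0],
    [0, 0, 0.06],
    [0, 0, 0.07],
    [0, 0, 0.06],
    [0, 0, 0.02],
    [0, 0, 0]
  ],
  "roll": [0, 0, 0, 0, 0, 0],
  "hand": 0.37
}}

```text
time_s: 8.15
ee_pos: [0.486, 0.2213, 0.0513]
orientation: [0.996, -0.089, -0.0, 0.0]
wrist_force: [-0.2, 0.0, 0.8]
gripper_width: 0.0641
```

```bash
python3 - <<'E'
from h import *
s,im=snap('wrist','wrist9.png');st()
for n in('side','scene'):snap(n,n+'9.png')
a=cv2.imread('pics/side9.png'); b=cv2.imread('pics/scene9.png'); cv2.imwrite('pics/c9.png',np.hstack([cv2.resize(a[230:330,240:340],None,fx=4,fy=4,interpolation=2),cv2.resize(b[170:270,310:410],None,fx=4,fy=4,interpolation=2)]))
E
```

```text
8.2 pos [0.4865 0.2214 0.0522] R
 [[ 0.984 -0.178  0.001]
 [-0.178 -0.984  0.   ]
 [ 0.001 -0.    -1.   ]] F [-0.6 -0.4 -0.2] w 0.0643
```

View pics/wrist9.png

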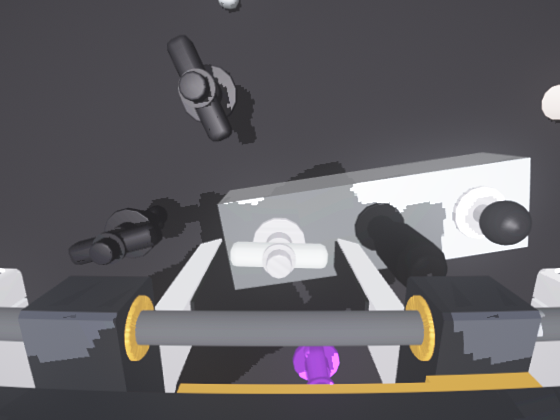

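View pics/c9.png

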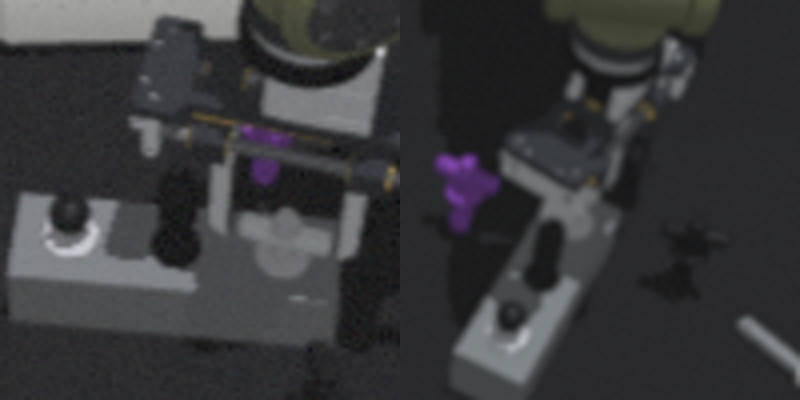

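Call:
{"api": "drive_tool", "payload": {
  "delta_pos": [
    [0, 0, 0.02],
    [0, 0, 0]
  ],
  "roll": [0, 0]
}}

```text
time_s: 8.5
ee_pos: [0.4858, 0.2211, 0.0428]
orientation: [0.996, -0.089, -0.0, 0.0]
wrist_force: [0.5, 0.5, 0.0]
gripper_width: 0.0645
```

Call:
{"api": "drive_tool", "payload": {
  "delta_pos": [
    [0, 0, 0],
    [0, 0, 0],
    [0, 0, 0],
    [0, 0, 0]
  ],
  "roll": [0, 0, 0, 0],
  "hand": -0.1,
  "grip_force": 25
}}

```text
time_s: 8.9
ee_pos: [0.4861, 0.2212, 0.0434]
orientation: [0.996, -0.089, 0.0, -0.0]
wrist_force: [-0.4, -0.1, 0.9]
gripper_width: 0.0555
```

```bash
python3 - <<'E'
from h import *
s,im=snap('wrist','wrist10.png');st()
E
```

```text
8.95 pos [0.486  0.2212 0.0433] R
 [[ 0.984 -0.178  0.   ]
 [-0.178 -0.984  0.   ]
 [ 0.    -0.    -1.   ]] F [-0.1  0.6  0. ] w 0.0557
```

View pics/wrist10.png

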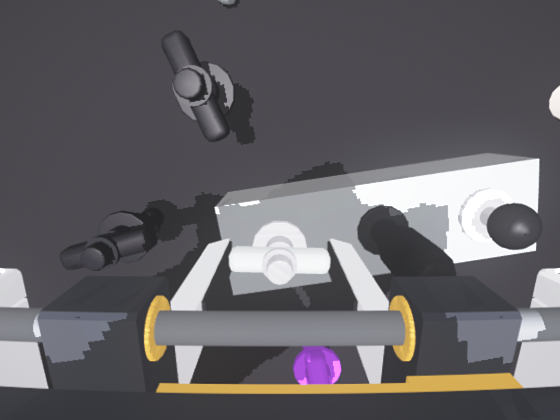

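Call:
{"api": "drive_tool", "payload": {
  "delta_pos": [
    [0, 0, -0.03],
    [0, 0, -0.06],
    [0, 0, -0.1],
    [0, 0, -0.1],
    [0, 0, -0.1],
    [0, 0, -0.1],
    [0, 0, 0],
    [0, 0, 0]
  ],
  "roll": [0, 0, 0, 0, 0, 0, 0, 0]
}}

```text
time_s: 9.75
ee_pos: [0.486, 0.2211, 0.2398]
orientation: [0.996, -0.089, 0.001, -0.0]
wrist_force: [-0.6, 0.1, -1.8]
gripper_width: 0.0558
```

```bash
python3 - <<'E'
from h import *
s,im=snap('wrist','wrist11.png');st()
for n in('side','scene'):snap(n,n+'11.png')
a=cv2.imread('pics/side11.png'); b=cv2.imread('pics/scene11.png'); cv2.imwrite('pics/c11.png',np.hstack([cv2.resize(a[180:280,240:340],None,fx=4,fy=4,interpolation=2),cv2.resize(b[110:210,310:410],None,fx=4,fy=4,interpolation=2)]))
E
```

```text
9.8 pos [0.4856 0.221  0.2385] R
 [[ 0.984 -0.178 -0.001]
 [-0.178 -0.984 -0.   ]
 [-0.001  0.001 -1.   ]] F [-0.5  0.9 -2. ] w 0.0559
```

View pics/wrist11.png

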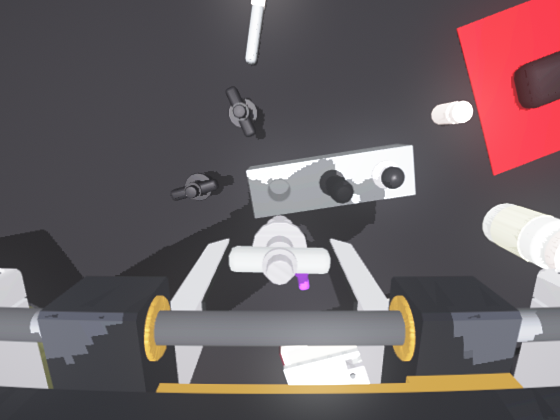

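View pics/c11.png

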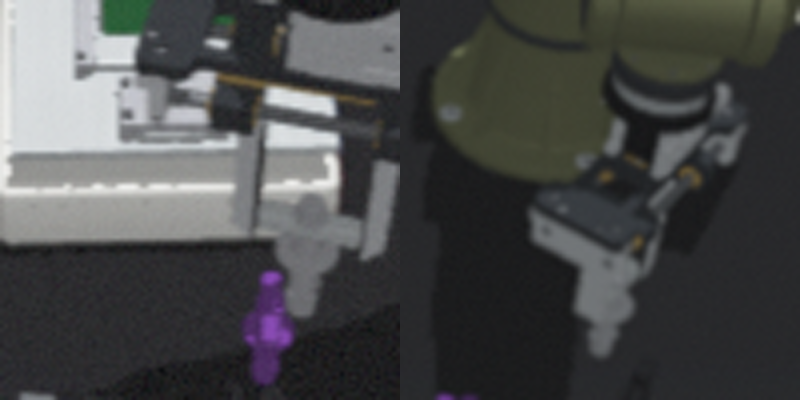

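Pin is held upright with the grip at 56 mm. Moving to view the hole just ahead of the pin.

Call:
{"api": "drive_tool", "payload": {
  "delta_pos": [
    [0.055, 0.104, 0],
    [0.055, 0.104, 0],
    [0.055, 0.104, 0],
    [0.055, 0.104, 0],
    [0.055, 0.104, 0],
    [0.055, 0.104, 0],
    [0, 0, 0],
    [0, 0, 0],
    [0, 0, 0]
  ],
  "roll": [0, 0, 0, 0, 0, 0, -0.088, -0.088, 0]
}}

```text
time_s: 10.8
ee_pos: [0.5711, -0.0483, 0.2379]
orientation: [0.999, 0.05, -0.001, -0.0]
wrist_force: [-0.8, -0.5, -1.9]
gripper_width: 0.0555
```

```bash
python3 - <<'E'
from h import *
s,im=snap('wrist','wrist12.png');st()
a=cv2.imread('pics/wrist12.png'); cv2.imwrite('pics/w12z.png',cv2.resize(a[100:290,180:380],None,fx=4,fy=3.1,interpolation=2))
E
```

```text
10.85 pos [ 0.5712 -0.048   0.2382] R
 [[ 0.996  0.094 -0.002]
 [ 0.094 -0.996  0.   ]
 [-0.002 -0.    -1.   ]] F [-0.5  0.7 -1.8] w 0.0559
```

View pics/wrist12.png

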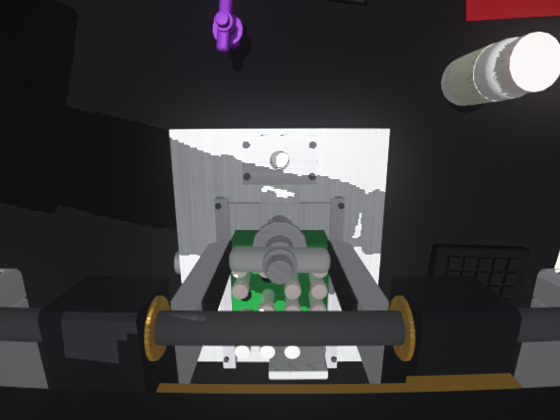

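```bash
python3 - <<'E'
from h import *
a=cv2.imread('pics/wrist12.png'); 
z=np.hstack([cv2.resize(a[135:190,240:320],None,fx=5,fy=5,interpolation=2),cv2.resize(a[205:285,240:320],None,fx=5,fy=5,interpolation=2)[:275]])
cv2.imwrite('pics/w12h.png',cv2.resize(a[135:190,235:325],None,fx=8,fy=8,interpolation=2))
cv2.imwrite('pics/w12p.png',cv2.resize(a[205:285,225:335],None,fx=7,fy=7,interpolation=2))
E
```

```text
(no output)
```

View pics/w12h.png

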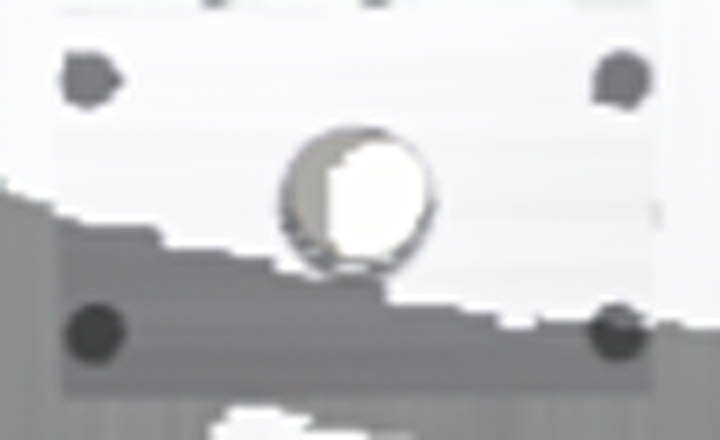

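View pics/w12p.png

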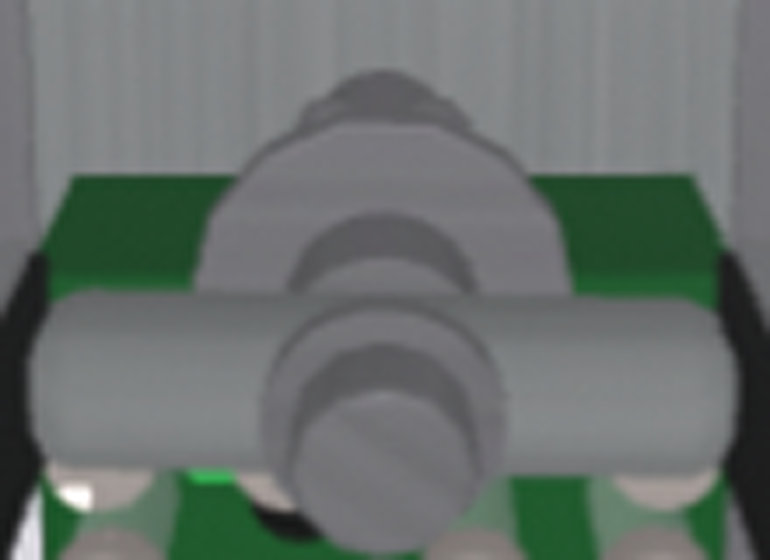

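```bash
python3 - <<'E'
from h import *
s=get_state(); Rm=R.from_quat(s['orientation']).as_matrix(); ez=s['ee_pos'][2]
def t(px,z): 
    p=plane('wrist',px,z,s); return p.round(4).tolist(),((p-s['ee_pos'])@Rm).round(4).tolist()
print('hole',t([[279.6,160.1]],.126))
print('button',t([[280.1,272.1]],ez+.0497))
print('flange +y edge (+17)',t([[279.8,222.1]],ez+.0137))
print('bar edges?',t([[229.3,257],[330,259]],ez+.0317))
print('nose edge(+8)',t([[279.7,215]],ez-.0362),t([[279.7,215]],ez-.028))
E
```

```text
hole ([[0.5674, -0.0051, 0.126]], [[0.0004, -0.043, 0.1122]])
button ([[0.5717, -0.0477, 0.2879]], [[0.0005, -0.0003, -0.0497]])
flange +y edge (+17) ([[0.57, -0.0315, 0.2519]], [[0.0004, -0.0165, -0.0137]])
bar edges? ([[0.5433, -0.0494, 0.2699], [0.5996, -0.0452, 0.2699]], [[-0.0279, -0.0012, -0.0317], [0.0285, -0.0001, -0.0318]])
nose edge(+8) ([[0.5708, -0.0399, 0.202]], [[0.0004, -0.0081, 0.0362]]) ([[0.5706, -0.0378, 0.2102]], [[0.0004, -0.0102, 0.028]])
```

Call:
{"api": "drive_tool", "payload": {
  "delta_pos": [
    [0, -0.06, 0],
    [0, -0.0475, 0],
    [0, 0, 0.07],
    [0, 0, 0.06],
    [0, 0, 0],
    [0, 0, 0]
  ],
  "roll": [0, 0, 0, 0, 0, 0]
}}

```text
time_s: 11.45
ee_pos: [0.5673, -0.005, 0.1877]
orientation: [0.999, 0.048, -0.0, -0.0]
wrist_force: [0.4, 0.7, -1.3]
gripper_width: 0.0556
```

```bash
python3 - <<'E'
from h import *
s,im=snap('wrist','wrist13.png');st()
for n in('side','scene'):snap(n,n+'13.png')
a=cv2.imread('pics/side13.png'); b=cv2.imread('pics/scene13.png'); w=cv2.imread('pics/wrist13.png')
c=lambda i:cv2.resize(i,(400,400),interpolation=2)
cv2.imwrite('pics/c13.png',np.hstack([c(a[150:220,245:315]),c(b[150:220,250:320])])); cv2.imwrite('pics/w13z.png',cv2.resize(w[170:280,220:340],None,fx=6,fy=5,interpolation=2))
E
```

```text
11.5 pos [ 0.5677 -0.0051  0.1884] R
 [[ 0.995  0.096  0.001]
 [ 0.096 -0.995 -0.   ]
 [ 0.001  0.    -1.   ]] F [-0.1 -0.6 -1. ] w 0.0558
```

View pics/c13.png

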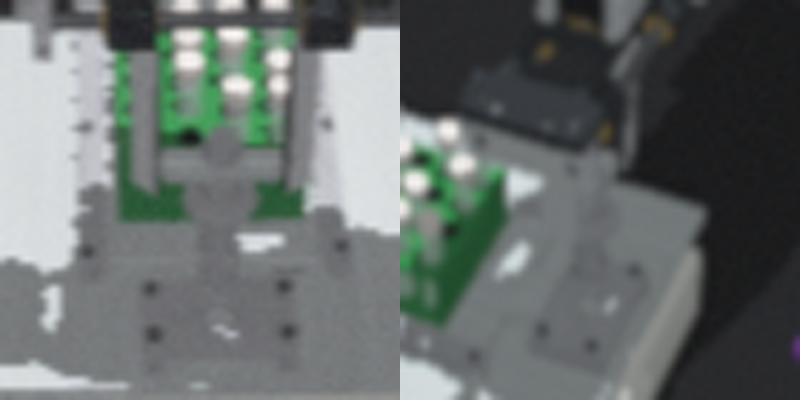

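View pics/w13z.png

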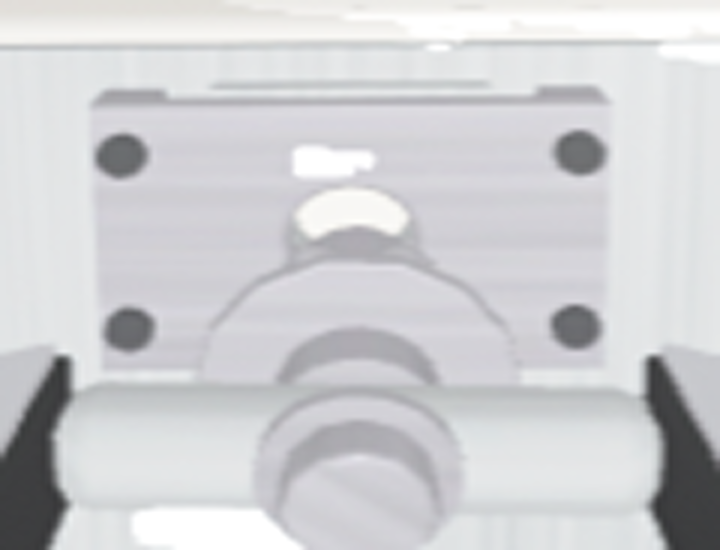

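```bash
python3 - <<'E'
from h import *
s=get_state(); Rm=R.from_quat(s['orientation']).as_matrix(); ez=s['ee_pos'][2]
def t(px,z): 
    p=plane('wrist',px,z,s); return p.round(4).tolist(),((p-s['ee_pos'])@Rm).round(4).tolist()
print('hole + edge',t([[278.9,207.2]],.126))
f=lambda L:[[220+x/6,170+y/5] for x,y in L]
print('screws',t(f([(121,155),(580,153),(575,327),(128,330)]),.126))
print('button',t(f([(360,510)]),ez+.0497)); print('nose edge',t(f([(358,226)]),ez-.0363))
E
python3 - <<'E'
import sys; sys.path.insert(0,'.')
import os; os.chdir('.')
from h import *
# screws seen in wrist12
s=get_state(); s=dict(s); s['ee_pos']=np.array([.5712,-.048,.2382]); s['orientation']=R.from_matrix(np.linalg.qr(np.array([[.9955,.0945,-.002],[.0945,-.9955,0],[-.002,0,-1]]))[0]*np.array([-1,-1,-1])).as_quat()
p=plane('wrist',[[235+x/8,135+y/8] for x,y in [(88,79),(622,79),(618,332),(95,333),(357,201)]],.126,s); print(p.round(4),p[:4].mean(0))
E
```

```text
hole + edge ([[0.567, 0.0027, 0.126]], [[-0.0002, -0.008, 0.0626]])
screws ([[0.5344, 0.0049, 0.126], [0.5977, 0.0114, 0.126], [0.6008, -0.0189, 0.126], [0.5374, -0.0255, 0.126]], [[-0.0325, -0.0133, 0.0626], [0.0312, -0.0137, 0.0627], [0.0314, 0.0167, 0.0627], [-0.0323, 0.0172, 0.0626]])
button ([[0.5681, -0.0049, 0.2383]], [[0.0004, -0.0003, -0.0497]])
nose edge ([[0.5675, 0.0027, 0.1523]], [[0.0004, -0.0079, 0.0363]])Traceback (most recent call last):
  File "<stdin>", line 5, in <module>
  File "scipy/spatial/transform/_rotation.pyx", line 1143, in scipy.spatial.transform._rotation.Rotation.from_matrix
ValueError: Non-positive determinant (left-handed or null coordinate frame) in rotation matrix 0: [[ 9.95522648e-01 -9.45023390e-02 -1.99109458e-03]
 [ 9.45021499e-02  9.95524640e-01 -1.89008978e-04]
 [-2.00004550e-03 -0.00000000e+00 -9.99998000e-01]].
```

Call:
{"api": "drive_tool", "payload": {
  "delta_pos": [
    [-0.002, 0.0025, 0.02],
    [0, 0, 0.025],
    [0, 0, 0]
  ],
  "roll": [0, 0, 0]
}}

```text
time_s: 11.9
ee_pos: [0.5658, -0.0063, 0.1675]
orientation: [0.999, 0.049, -0.001, -0.0]
wrist_force: [0.6, -0.6, -2.0]
gripper_width: 0.0557
```

Call:
{"api": "drive_tool", "payload": {
  "delta_pos": [
    [0, 0, 0.01],
    [0, 0, 0]
  ],
  "roll": [0, 0]
}}

```text
time_s: 12.1
ee_pos: [0.5665, -0.0063, 0.1648]
orientation: [0.999, 0.049, -0.0, -0.0]
wrist_force: [0.0, 0.1, -1.8]
gripper_width: 0.0555
```

Call:
{"api": "drive_tool", "payload": {
  "delta_pos": [
    [0, 0, 0.01],
    [0, 0, 0]
  ],
  "roll": [0, 0]
}}

```text
time_s: 12.3
ee_pos: [0.5665, -0.0062, 0.1608]
orientation: [0.999, 0.049, -0.0, -0.0]
wrist_force: [0.1, -0.3, -1.2]
gripper_width: 0.0557
```

Call:
{"api": "drive_tool", "payload": {
  "delta_pos": [
    [0, 0, 0.01],
    [0, 0, 0]
  ],
  "roll": [0, 0]
}}

```text
time_s: 12.5
ee_pos: [0.5664, -0.0062, 0.1567]
orientation: [0.999, 0.049, -0.0, -0.0]
wrist_force: [-0.7, -1.0, -1.8]
gripper_width: 0.056
```

Call:
{"api": "drive_tool", "payload": {
  "delta_pos": [
    [0, 0, 0.0075],
    [0, 0, 0]
  ],
  "roll": [0, 0]
}}

```text
time_s: 12.7
ee_pos: [0.5665, -0.0062, 0.154]
orientation: [0.999, 0.049, -0.0, -0.0]
wrist_force: [0.2, 1.0, -2.4]
gripper_width: 0.0557
```

Call:
{"api": "drive_tool", "payload": {
  "delta_pos": [
    [0, 0, 0.005],
    [0, 0, 0]
  ],
  "roll": [0, 0]
}}

```text
time_s: 12.9
ee_pos: [0.5665, -0.0062, 0.152]
orientation: [0.999, 0.049, -0.0, -0.0]
wrist_force: [0.3, 1.5, -2.2]
gripper_width: 0.0558
```

```bash
python3 - <<'E'
from h import *
s,im=snap('wrist','wrist14.png');st()
for n in('side',):snap(n,n+'14.png')
a=cv2.imread('pics/side14.png'); w=cv2.imread('pics/wrist14.png')
c=lambda i:cv2.resize(i,(400,400),interpolation=2)
cv2.imwrite('pics/c14.png',np.hstack([c(a[150:220,245:315]),c(w[170:290,220:340])]))
E
```

```text
12.95 pos [ 0.5665 -0.0062  0.1521] R
 [[ 0.995  0.097 -0.   ]
 [ 0.097 -0.995  0.   ]
 [-0.    -0.    -1.   ]] F [-1.2  0.8 -2.6] w 0.0557
```

View pics/c14.png

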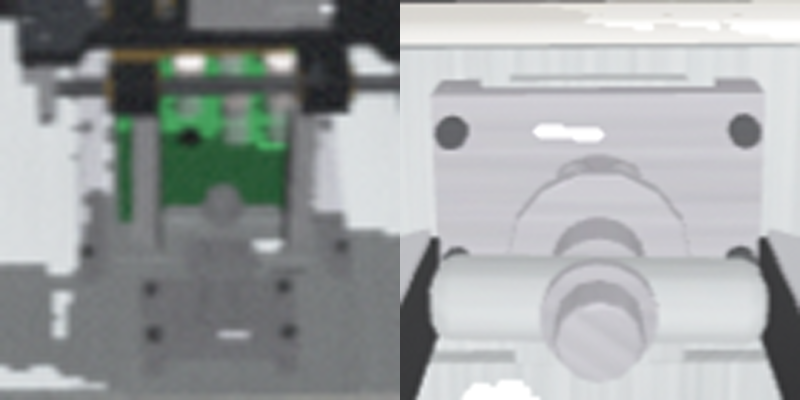

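Call:
{"api": "drive_tool", "payload": {
  "delta_pos": [
    [0, 0, 0.0035],
    [0, 0, 0]
  ],
  "roll": [0, 0]
}}

```text
time_s: 13.2
ee_pos: [0.5667, -0.0062, 0.1513]
orientation: [0.999, 0.049, 0.0, -0.0]
wrist_force: [-1.8, 1.3, 2.0]
gripper_width: 0.0557
```

Call:
{"api": "drive_tool", "payload": {
  "delta_pos": [
    [0, 0, 0.003],
    [0, 0, 0]
  ],
  "roll": [0, 0]
}}

```text
time_s: 13.4
ee_pos: [0.5669, -0.0062, 0.151]
orientation: [0.999, 0.049, 0.001, 0.0]
wrist_force: [-3.7, 0.4, 10.4]
gripper_width: 0.0557
```

Contact at exactly the predicted height (balls resting on the bridge). Relax and release.

Call:
{"api": "drive_tool", "payload": {
  "delta_pos": [
    [0, 0, -0.004],
    [0, 0, 0]
  ],
  "roll": [0, 0]
}}

```text
time_s: 13.6
ee_pos: [0.5666, -0.0062, 0.1513]
orientation: [0.999, 0.049, 0.0, -0.0]
wrist_force: [0.2, 2.0, 0.9]
gripper_width: 0.0559
```

Call:
{"api": "drive_tool", "payload": {
  "delta_pos": [
    [0, 0, 0],
    [0, 0, 0],
    [0, 0, 0],
    [0, 0, 0]
  ],
  "roll": [0, 0, 0, 0],
  "hand": 0.45
}}

```text
time_s: 14.0
ee_pos: [0.5666, -0.0063, 0.1512]
orientation: [0.999, 0.049, -0.0, 0.0]
wrist_force: [0.1, 1.3, -0.5]
gripper_width: 0.0682
```

```bash
python3 - <<'E'
from h import *
s,im=snap('wrist','wrist15.png');st()
for n in('side','scene'):snap(n,n+'15.png')
a=cv2.imread('pics/side15.png'); w=cv2.imread('pics/wrist15.png')
c=lambda i:cv2.resize(i,(400,400),interpolation=2)
cv2.imwrite('pics/c15.png',np.hstack([c(a[150:220,245:315]),c(w[170:290,220:340])]))
E
```

```text
14.05 pos [ 0.5666 -0.0063  0.1512] R
 [[ 0.995  0.097 -0.   ]
 [ 0.097 -0.995 -0.   ]
 [-0.     0.    -1.   ]] F [ 0.3 -0.8  0.2] w 0.0681
```

View pics/c15.png

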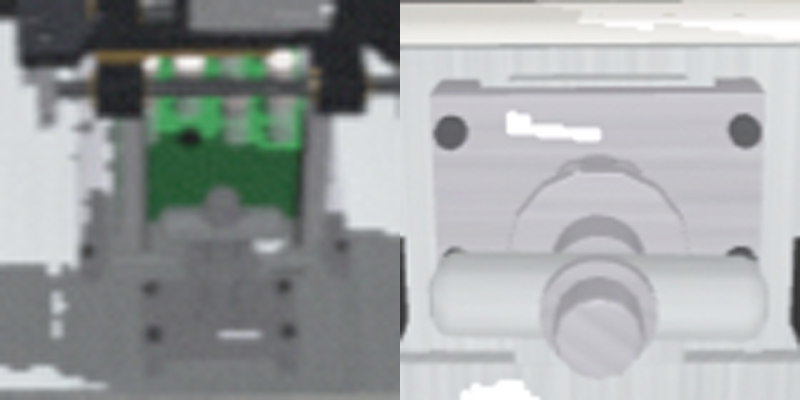

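Call:
{"api": "drive_tool", "payload": {
  "delta_pos": [
    [0, 0, -0.03],
    [0, 0, -0.06],
    [0, 0, -0.07],
    [0, 0, 0]
  ],
  "roll": [0, 0, 0, 0]
}}

```text
time_s: 14.55
ee_pos: [0.568, -0.0063, 0.22]
orientation: [0.999, 0.049, 0.003, 0.0]
wrist_force: [-0.4, -0.1, -0.0]
gripper_width: 0.0682
```

Call:
{"api": "drive_tool", "payload": {
  "delta_pos": [
    [0, 0, 0],
    [0, 0, 0],
    [0, 0, 0],
    [0, 0, 0],
    [0, 0, 0],
    [0, 0, 0],
    [0, 0, 0],
    [0, 0, 0]
  ],
  "roll": [0, 0, 0, 0, 0, 0, 0, 0],
  "hand": -1
}}

```text
time_s: 15.35
ee_pos: [0.5666, -0.0063, 0.2152]
orientation: [0.999, 0.049, -0.0, -0.0]
wrist_force: [0.0, 0.1, -1.0]
gripper_width: 0.0072
```

```bash
python3 - <<'E'
from h import *
s,im=snap('wrist','wrist16.png');st()
for n in('side','scene'):snap(n,n+'16.png')
a=cv2.imread('pics/side16.png'); w=cv2.imread('pics/wrist16.png'); b=cv2.imread('pics/scene16.png')
c=lambda i:cv2.resize(i,(266,400),interpolation=2)
cv2.imwrite('pics/c16.png',np.hstack([c(a[135:225,250:310]),c(w[170:305,235:325]),c(b[140:230,250:310])]))
E
```

```text
15.4 pos [ 0.5666 -0.0062  0.2152] R
 [[ 0.995  0.097 -0.   ]
 [ 0.097 -0.995  0.   ]
 [-0.    -0.    -1.   ]] F [ 0.2 -0.3  0.5] w 0.0037
```

View pics/c16.png

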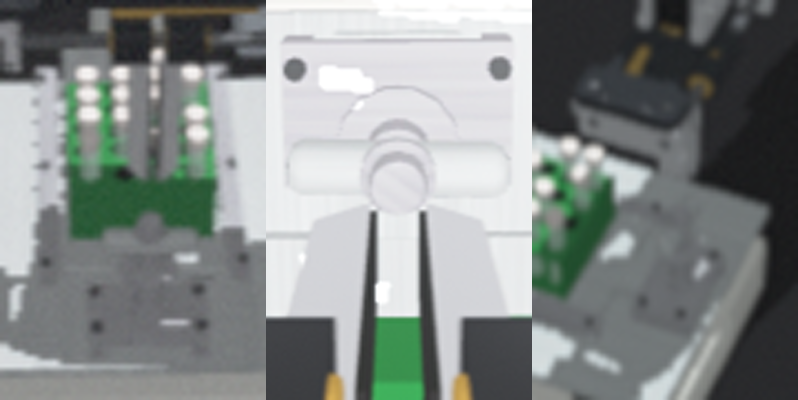

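Call:
{"api": "drive_tool", "payload": {
  "delta_pos": [
    [0, 0, 0.03],
    [0, 0, 0.03],
    [0, 0, 0]
  ],
  "roll": [0, 0, 0],
  "grip_force": 30
}}

```text
time_s: 15.8
ee_pos: [0.5656, -0.0062, 0.1887]
orientation: [0.999, 0.049, -0.002, -0.0]
wrist_force: [-0.2, -0.6, -0.3]
gripper_width: 0.0004
```

Call:
{"api": "drive_tool", "payload": {
  "delta_pos": [
    [0, 0, 0.008],
    [0, 0, 0.008],
    [0, 0, 0]
  ],
  "roll": [0, 0, 0]
}}

```text
time_s: 16.1
ee_pos: [0.5665, -0.0063, 0.1845]
orientation: [0.999, 0.049, -0.0, -0.0]
wrist_force: [-0.5, 1.2, -0.7]
gripper_width: 0.0002
```

```bash
python3 - <<'E'
from h import *
s,im=snap('wrist','wrist17.png');st()
cv2.imwrite('pics/w17z.png',cv2.resize(cv2.imread('pics/wrist17.png')[170:305,200:360],None,fx=4,fy=4,interpolation=2))
E
```

```text
16.15 pos [ 0.5666 -0.0062  0.1848] R
 [[ 0.995  0.097 -0.   ]
 [ 0.097 -0.995 -0.   ]
 [-0.     0.    -1.   ]] F [ 0.1 -0.3 -0.5] w 0.0001
```

View pics/w17z.png

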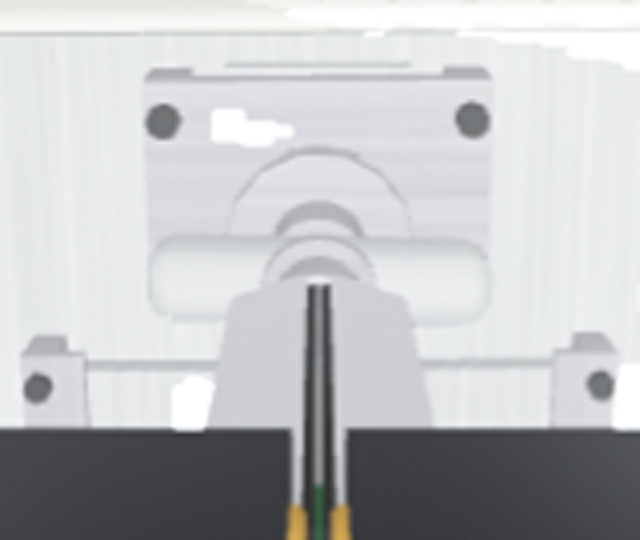

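Call:
{"api": "drive_tool", "payload": {
  "delta_pos": [
    [0, 0, 0.008],
    [0, 0, 0]
  ],
  "roll": [0, 0]
}}

```text
time_s: 16.35
ee_pos: [0.5665, -0.0063, 0.1814]
orientation: [0.999, 0.049, -0.0, -0.0]
wrist_force: [-0.7, -0.0, 1.1]
gripper_width: 0.0006
```

Call:
{"api": "drive_tool", "payload": {
  "delta_pos": [
    [0, 0, 0.008],
    [0, 0, 0]
  ],
  "roll": [0, 0]
}}

```text
time_s: 16.55
ee_pos: [0.5667, -0.0063, 0.1785]
orientation: [0.999, 0.049, 0.0, 0.0]
wrist_force: [0.5, -0.5, 4.2]
gripper_width: 0.0004
```

Call:
{"api": "drive_tool", "payload": {
  "delta_pos": [
    [0, 0, 0.006],
    [0, 0, 0]
  ],
  "roll": [0, 0]
}}

```text
time_s: 16.75
ee_pos: [0.5669, -0.0062, 0.1764]
orientation: [0.999, 0.049, 0.0, 0.0]
wrist_force: [0.2, 0.1, 5.4]
gripper_width: 0.0004
```

Call:
{"api": "drive_tool", "payload": {
  "delta_pos": [
    [0, 0, 0.006],
    [0, 0, 0]
  ],
  "roll": [0, 0]
}}

```text
time_s: 16.95
ee_pos: [0.5668, -0.0063, 0.1741]
orientation: [0.999, 0.049, 0.001, 0.0]
wrist_force: [0.0, 0.6, 4.7]
gripper_width: 0.0006
```

Call:
{"api": "drive_tool", "payload": {
  "delta_pos": [
    [0, 0, 0.006],
    [0, 0, 0]
  ],
  "roll": [0, 0]
}}

```text
time_s: 17.15
ee_pos: [0.5668, -0.0063, 0.1715]
orientation: [0.999, 0.049, 0.0, 0.0]
wrist_force: [-0.4, -0.5, -0.6]
gripper_width: 0.0006
```

```bash
python3 - <<'E'
from h import *
s,im=snap('wrist','wrist18.png');st()
cv2.imwrite('pics/w18z.png',cv2.resize(cv2.imread('pics/wrist18.png')[170:305,200:360],None,fx=4,fy=4,interpolation=2))
E
```

```text
17.2 pos [ 0.5666 -0.0063  0.1713] R
 [[ 0.995  0.097  0.   ]
 [ 0.097 -0.995 -0.   ]
 [ 0.     0.    -1.   ]] F [-0.9  0.6 -0. ] w 0.0007
```

View pics/w18z.png

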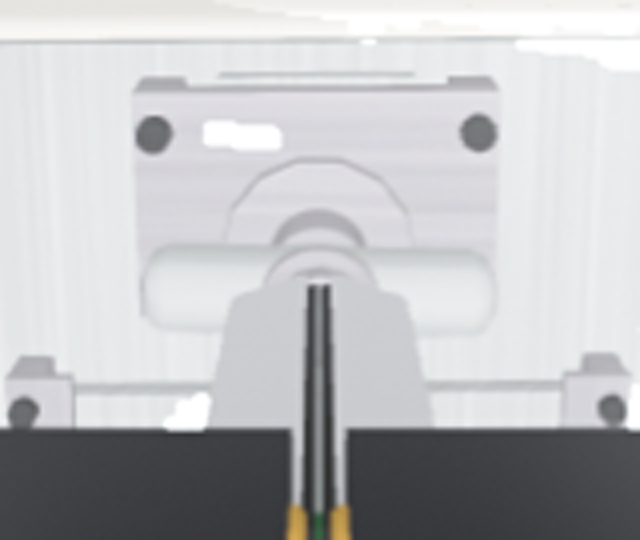

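The balls have drawn in and the pin has started down. Continuing gently.

Call:
{"api": "drive_tool", "payload": {
  "delta_pos": [
    [0, 0, 0.01],
    [0, 0, 0.01],
    [0, 0, 0]
  ],
  "roll": [0, 0, 0]
}}

```text
time_s: 17.5
ee_pos: [0.5662, -0.0062, 0.1623]
orientation: [0.999, 0.049, -0.001, -0.0]
wrist_force: [-0.0, -0.3, 0.1]
gripper_width: 0.0002
```

Call:
{"api": "drive_tool", "payload": {
  "delta_pos": [
    [0, 0, 0.01],
    [0, 0, 0.01],
    [0, 0, 0]
  ],
  "roll": [0, 0, 0]
}}

```text
time_s: 17.8
ee_pos: [0.5667, -0.0063, 0.1551]
orientation: [0.999, 0.049, 0.0, 0.0]
wrist_force: [1.0, -0.3, 2.7]
gripper_width: 0.0006
```

```bash
python3 - <<'E'
from h import *
s,im=snap('wrist','wrist19.png');st()
snap('side','side19.png')
a=cv2.imread('pics/side19.png')
cv2.imwrite('pics/w19z.png',np.hstack([cv2.resize(cv2.imread('pics/wrist19.png')[170:290,220:340],(400,400),interpolation=2),cv2.resize(a[150:220,245:315],(400,400),interpolation=2)]))
E
```

```text
17.85 pos [ 0.5667 -0.0063  0.1551] R
 [[ 0.995  0.097  0.   ]
 [ 0.097 -0.995 -0.   ]
 [ 0.     0.    -1.   ]] F [-0.4 -0.2 -0.1] w 0.0004
```

View pics/w19z.png

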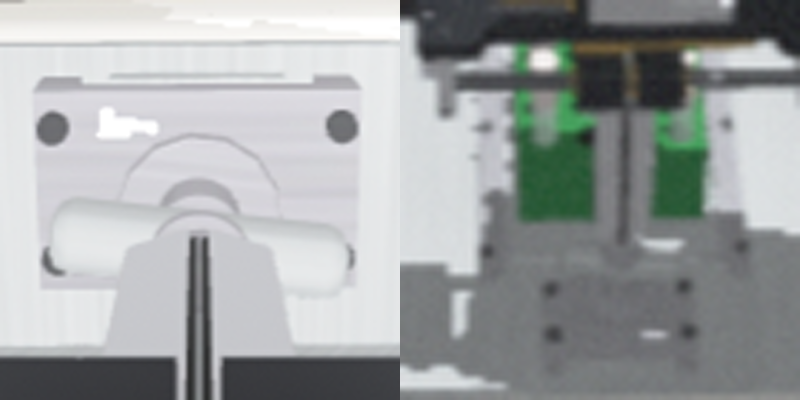

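Call:
{"api": "drive_tool", "payload": {
  "delta_pos": [
    [0, 0, 0.01],
    [0, 0, 0]
  ],
  "roll": [0, 0]
}}

```text
time_s: 18.1
ee_pos: [0.5664, -0.0062, 0.1505]
orientation: [0.999, 0.049, -0.0, -0.0]
wrist_force: [0.2, -0.8, 0.5]
gripper_width: 0.0001
```

Call:
{"api": "drive_tool", "payload": {
  "delta_pos": [
    [0, 0, 0.008],
    [0, 0, 0]
  ],
  "roll": [0, 0]
}}

```text
time_s: 18.3
ee_pos: [0.5665, -0.0063, 0.1476]
orientation: [0.999, 0.049, -0.0, 0.0]
wrist_force: [1.0, -0.7, 0.1]
gripper_width: 0.0002
```

Call:
{"api": "drive_tool", "payload": {
  "delta_pos": [
    [0, 0, 0.006],
    [0, 0, 0]
  ],
  "roll": [0, 0]
}}

```text
time_s: 18.5
ee_pos: [0.5665, -0.0063, 0.1454]
orientation: [0.999, 0.049, -0.0, 0.0]
wrist_force: [-0.2, -0.7, 1.7]
gripper_width: 0.0003
```

Call:
{"api": "drive_tool", "payload": {
  "delta_pos": [
    [0, 0, 0.005],
    [0, 0, 0]
  ],
  "roll": [0, 0]
}}

```text
time_s: 18.7
ee_pos: [0.5667, -0.0064, 0.1436]
orientation: [0.999, 0.049, 0.0, 0.0]
wrist_force: [0.5, -1.2, 3.7]
gripper_width: 0.0003
```

Call:
{"api": "drive_tool", "payload": {
  "delta_pos": [
    [0, 0, 0.005],
    [0, 0, 0]
  ],
  "roll": [0, 0]
}}

```text
time_s: 18.9
ee_pos: [0.5667, -0.0064, 0.1417]
orientation: [0.999, 0.049, 0.0, 0.0]
wrist_force: [0.3, -1.9, 4.0]
gripper_width: 0.0005
```

```bash
python3 - <<'E'
from h import *
s,im=snap('wrist','wrist20.png');st()
snap('side','side20.png')
a=cv2.imread('pics/side20.png')
cv2.imwrite('pics/w20z.png',np.hstack([cv2.resize(cv2.imread('pics/wrist20.png')[170:290,220:340],(400,400),interpolation=2),cv2.resize(a[150:220,245:315],(400,400),interpolation=2)]))
E
```

```text
18.95 pos [ 0.5667 -0.0064  0.1418] R
 [[ 0.995  0.097  0.   ]
 [ 0.097 -0.995 -0.   ]
 [ 0.     0.    -1.   ]] F [-0.1 -2.6  3.8] w 0.0005
```

View pics/w20z.png

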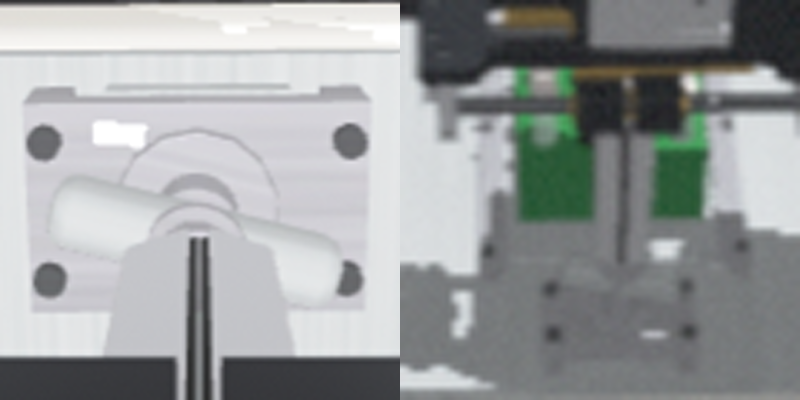

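Call:
{"api": "drive_tool", "payload": {
  "delta_pos": [
    [0, 0, 0.003],
    [0, 0, 0]
  ],
  "roll": [0, 0]
}}

```text
time_s: 19.2
ee_pos: [0.5667, -0.0063, 0.1405]
orientation: [0.999, 0.049, 0.0, 0.0]
wrist_force: [0.7, -2.4, 5.1]
gripper_width: 0.0003
```

Call:
{"api": "drive_tool", "payload": {
  "delta_pos": [
    [0, 0, 0.003],
    [0, 0, 0]
  ],
  "roll": [0, 0]
}}

```text
time_s: 19.4
ee_pos: [0.5667, -0.0063, 0.1393]
orientation: [0.999, 0.049, 0.0, 0.0]
wrist_force: [0.4, -2.0, 5.5]
gripper_width: 0.0002
```

Call:
{"api": "drive_tool", "payload": {
  "delta_pos": [
    [0, 0, 0.003],
    [0, 0, 0]
  ],
  "roll": [0, 0]
}}

```text
time_s: 19.6
ee_pos: [0.5667, -0.0064, 0.1382]
orientation: [0.999, 0.049, 0.0, 0.0]
wrist_force: [1.0, -2.5, 6.6]
gripper_width: 0.0005
```

Force follows the button spring rate, which suggests the pin is already seated. Lift and look.

Call:
{"api": "drive_tool", "payload": {
  "delta_pos": [
    [0, 0, -0.02],
    [0, 0, -0.03],
    [0, 0.02, -0.06],
    [0, 0.02, -0.1],
    [0, 0, 0],
    [0, 0, 0]
  ],
  "roll": [0, 0, 0, 0, 0, 0]
}}

```text
time_s: 20.2
ee_pos: [0.5682, -0.0221, 0.2229]
orientation: [0.999, 0.049, 0.0, -0.0]
wrist_force: [-0.1, 0.1, -0.8]
gripper_width: 0.0005
```

```bash
python3 - <<'E'
from h import *
s,im=snap('wrist','wrist21.png');st()
snap('side','side21.png');snap('scene','scene21.png')
a=cv2.imread('pics/side21.png');b=cv2.imread('pics/scene21.png')
cv2.imwrite('pics/c21.png',np.hstack([cv2.resize(b[155:225,250:320],(400,400),interpolation=2),cv2.resize(a[150:220,245:315],(400,400),interpolation=2)]))
cv2.imwrite('pics/w21z.png',cv2.resize(cv2.imread('pics/wrist21.png')[130:260,210:350],None,fx=5,fy=4.5,interpolation=2))
E
```

```text
20.25 pos [ 0.5678 -0.0219  0.2217] R
 [[ 0.995  0.097 -0.001]
 [ 0.097 -0.995  0.   ]
 [-0.001 -0.    -1.   ]] F [ 0.8 -0.1 -0.9] w 0.0006
```

View pics/w21z.png

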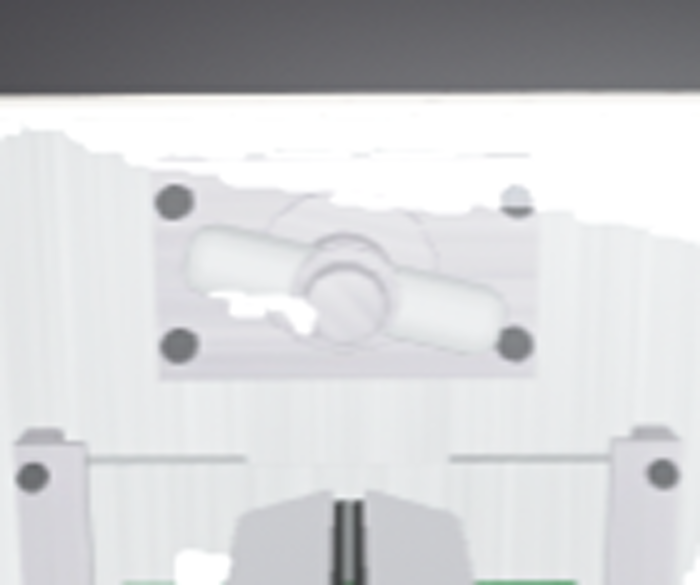

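View pics/c21.png

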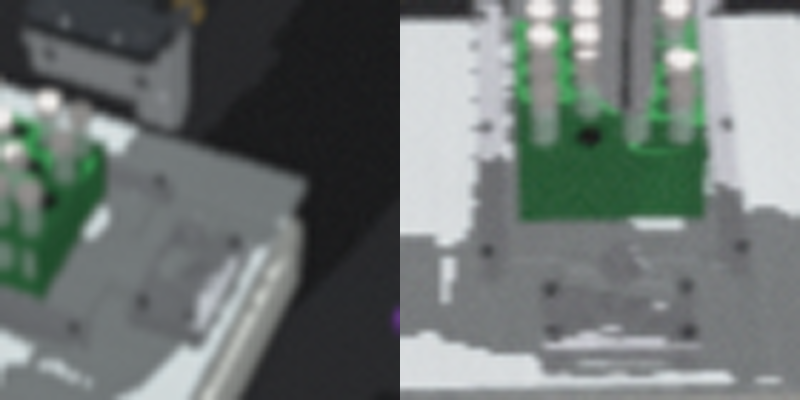

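```bash
python3 - <<'E'
from h import *
s=get_state(); Rm=R.from_quat(s['orientation']).as_matrix()
w=cv2.imread('pics/wrist21.png'); cv2.imwrite('pics/w21zz.png',cv2.resize(w[165:212,240:318],None,fx=10,fy=10,interpolation=2))
w=cv2.imread('pics/wrist16.png'); cv2.imwrite('pics/w16zz.png',cv2.resize(w[190:250,240:318],None,fx=10,fy=10,interpolation=2))
o=np.array([.5665,-.0063])
for nm,z in [('flange top',.131),('bar',.149),('button out',.167),('btn in',.159),('unseated +5 btn in',.164)]: print(nm,proj('wrist',[[*o,z]],s).round(1))
q=np.array([np.cos(-.13),np.sin(-.13)])*.028
for z in (.149,.153,.157): 
    p=proj('wrist',[[*(o-q),z],[*(o+q),z]],s); print(z,p.round(1).tolist(),np.linalg.norm(p[1]-p[0]))
E
```

```text
flange top [[279.8 192.4]]
bar [[279.8 196.2]]
button out [[279.8 200.5]]
btn in [[279.8 198.5]]
unseated +5 btn in [[279.8 199.7]]
0.149 [[247.9, 188.9], [311.4, 203.4]] 65.13300723569647
0.153 [[247.4, 189.7], [311.8, 204.4]] 66.05193099515385
0.157 [[247.0, 190.5], [312.3, 205.5]] 66.99708352361012
```

View pics/w21zz.png

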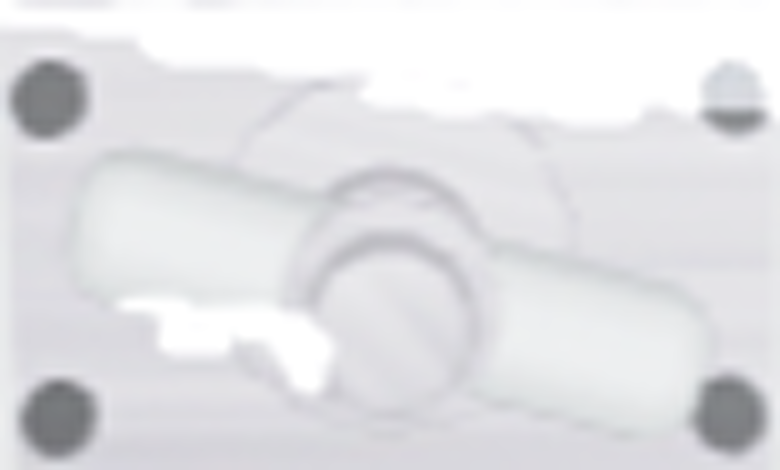

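View pics/w16zz.png

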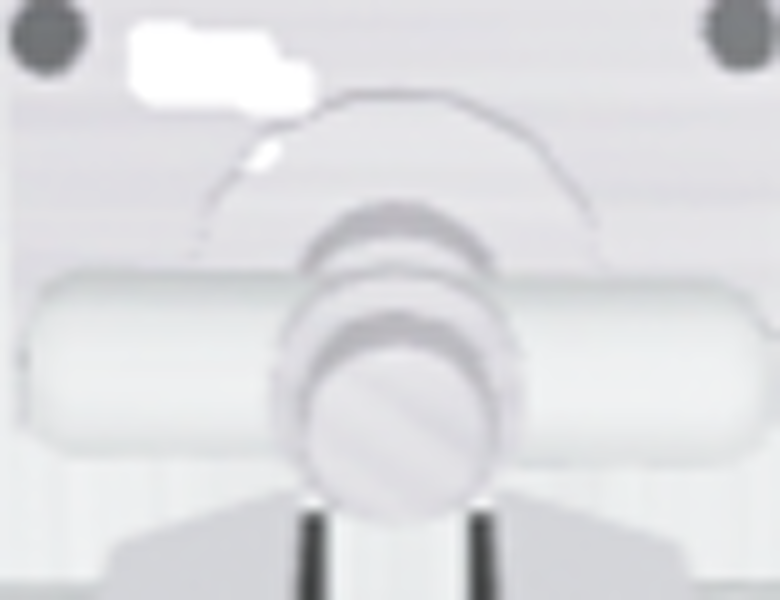

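Images indicate a seated flange and a button standing ~7 mm proud. I'll confirm with one light press that reads contact height and the solid stop.

Call:
{"api": "drive_tool", "payload": {
  "delta_pos": [
    [0, -0.04, 0.05],
    [0, 0, 0.07],
    [0, 0, 0.04],
    [0, 0, 0.01],
    [0, 0, 0],
    [0, 0, 0]
  ],
  "roll": [0, 0, 0, 0, 0, 0]
}}

```text
time_s: 20.95
ee_pos: [0.5669, -0.0062, 0.1548]
orientation: [0.999, 0.049, 0.0, 0.0]
wrist_force: [0.1, -0.2, 0.3]
gripper_width: 0.0004
```

Call:
{"api": "drive_tool", "payload": {
  "delta_pos": [
    [0, 0, 0.01],
    [0, 0, 0.01],
    [0, 0, 0]
  ],
  "roll": [0, 0, 0]
}}

```text
time_s: 21.25
ee_pos: [0.5664, -0.0063, 0.1456]
orientation: [0.999, 0.049, -0.0, -0.0]
wrist_force: [0.9, 0.9, 0.5]
gripper_width: 0.0007
```

Call:
{"api": "drive_tool", "payload": {
  "delta_pos": [
    [0, 0, 0.007],
    [0, 0, 0]
  ],
  "roll": [0, 0]
}}

```text
time_s: 21.45
ee_pos: [0.5667, -0.0063, 0.1433]
orientation: [0.999, 0.049, 0.0, 0.0]
wrist_force: [-1.0, 1.2, 4.0]
gripper_width: 0.0004
```

Call:
{"api": "drive_tool", "payload": {
  "delta_pos": [
    [0, 0, 0.004],
    [0, 0, 0]
  ],
  "roll": [0, 0]
}}

```text
time_s: 21.65
ee_pos: [0.5667, -0.0063, 0.1418]
orientation: [0.999, 0.049, 0.0, 0.0]
wrist_force: [-0.6, 0.1, 4.1]
gripper_width: 0.0005
```

Call:
{"api": "drive_tool", "payload": {
  "delta_pos": [
    [0, 0, 0.004],
    [0, 0, 0]
  ],
  "roll": [0, 0]
}}

```text
time_s: 21.85
ee_pos: [0.5667, -0.0063, 0.1401]
orientation: [0.999, 0.049, 0.0, 0.0]
wrist_force: [-1.0, 0.3, 4.9]
gripper_width: 0.0004
```

Call:
{"api": "drive_tool", "payload": {
  "delta_pos": [
    [0, 0, 0.004],
    [0, 0, 0]
  ],
  "roll": [0, 0]
}}

```text
time_s: 22.05
ee_pos: [0.5667, -0.0062, 0.1385]
orientation: [0.999, 0.049, 0.0, 0.0]
wrist_force: [0.1, 1.1, 5.5]
gripper_width: 0.0004
```

Call:
{"api": "drive_tool", "payload": {
  "delta_pos": [
    [0, 0, 0.004],
    [0, 0, 0]
  ],
  "roll": [0, 0]
}}

```text
time_s: 22.25
ee_pos: [0.5668, -0.0062, 0.1373]
orientation: [0.999, 0.049, 0.0, 0.0]
wrist_force: [-3.0, -0.0, 7.8]
gripper_width: 0.0009
```

Call:
{"api": "drive_tool", "payload": {
  "delta_pos": [
    [0, 0, 0.004],
    [0, 0, 0]
  ],
  "roll": [0, 0]
}}

```text
time_s: 22.45
ee_pos: [0.567, -0.0063, 0.1367]
orientation: [0.999, 0.049, 0.001, 0.0]
wrist_force: [-5.1, 0.4, 16.9]
gripper_width: 0.0007
```

Solid stop at 17 N, about 8 mm below first contact: full button travel with the flange on the bridge. Retreat and take a final look.

Call:
{"api": "drive_tool", "payload": {
  "delta_pos": [
    [0, 0, -0.015],
    [0, 0, -0.03],
    [0, 0, -0.08],
    [0, 0, -0.1],
    [0, 0.03, -0.06],
    [0, 0, 0],
    [0, 0, 0]
  ],
  "roll": [0, 0, 0, 0, 0, 0, 0]
}}

```text
time_s: 23.15
ee_pos: [0.5675, -0.0182, 0.2488]
orientation: [0.999, 0.048, -0.0, -0.0]
wrist_force: [0.5, 0.4, -1.2]
gripper_width: 0.0004
```

```bash
python3 - <<'E'
from h import *
s,im=snap('wrist','wrist22.png');st()
snap('scene','scene22.png')
E
```

```text
23.2 pos [ 0.5673 -0.018   0.248 ] R
 [[ 0.995  0.097 -0.002]
 [ 0.097 -0.995  0.   ]
 [-0.002 -0.    -1.   ]] F [-0.1 -0.2  0. ] w 0.0
```

View pics/wrist22.png

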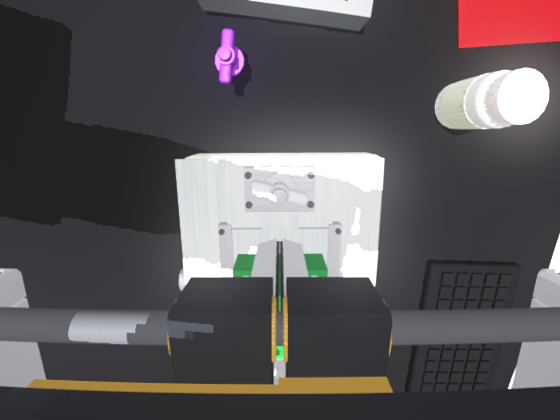

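View pics/scene22.png

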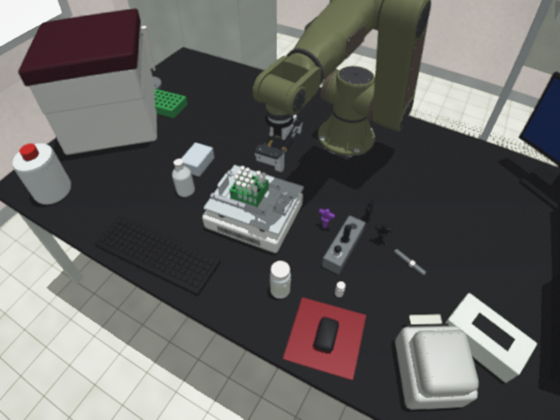

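The final views show the pin seated in the bridge at wrist pixel (280,190), the gripper clear of everything, and the bystanders where they were. Handing in.

```bash
python3 -c "
from station import *
print(hand_in())"
```

```text
the job is handed in; nothing more can be done
None
```

The carrier is home and the pin is down through the bridge and locked. I handed in at about 23 s of the 72 s allowed; no verdict came back.

**What I did**
- **Carrier:** I pushed it in by its tab at low speed until it held against its stop at 26 N without moving.
- **Pin:** I took it from the grey block by the ends of its T-bar and stood it in the bridge hole on its balls. I then pressed the button with closed fingers until the balls drew in and the pin went down.

**Last checks**
- **Seating:** a second press met the button spring at a reported TCP height of about 0.145 m and a solid stop at about 0.137 m. That 8 mm is the button's full travel, so the button had sprung back out and the flange sits on the bridge.
- **Forces:** the highest I read was about 17 N on the wrist while pressing the pin and about 27 N while pushing the carrier.
- **Surroundings:** in the final pictures the gripper touches nothing and the bystanders look unmoved.

**What disagreed**
- **Finger tips:** they are about 17 mm behind the reported TCP, not 17 mm ahead as stated. My first push therefore passed over the tab without touching anything; I corrected for it from then on.
- **Contact heights:** the button's contact height dropped 36 to 37 mm between standing and seated, against 34 mm expected. I put this down to measurement error.
- **Bar angle:** the T-bar turned a little about its own axis on the way down, which does not affect the lock.

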